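# Return loose optics parts to the kit caddy

## Robot

A 7-joint arm with a two-finger parallel gripper is mounted at the origin on the work surface. World frame = base frame: x ahead of the robot, y to its left, z up, the work surface at z = 0. Lengths are in m, angles in rad, forces in N, time in s.
With the tool pointing down it reaches from about 0.4 to 0.875 m from the base axis. Payload 19.3 kg.
Tool frame: the origin (TCP) lies between the finger pads; the fingertips stand ahead of it and the grasp point (between the pads) lies 8 mm behind it (bot.tip_extent is the x of the fingertips in the tool frame, in m); x points along the fingers, y is the direction in which the jaws open and shut, and the axes are right-handed (so a half turn about x gives the same grasp; the last joint's range is limited). The gripper opens to 85 mm and grips with 20 to 120 N. Pads are 22 mm wide; open, the fingers measure 114 mm over their backs; the gripper's body (76 mm by 85 mm) begins 54 mm behind the grasp point. The pads swing forward as they close: fully open they stand 13 mm farther back than shut.
Start: joints at [-1.368, 0.521, -0.036, 1.599, 0.021, 1.021, -0.113], TCP at [0.168, 0.602, 0.242] pointing down, gripper open.
Joint ranges: [-2.91, 2.91], [-0.3, 2.13], [-1.5, 1.42], [0.17, 2.43], [-1.26, 4.41], [0.16, 1.93], [-2.52, 2.52]. Speed limits (rad/s): [1.89, 1.89, 2.39, 2.39, 3.01, 3.01, 3.01].

## Interface

Orientations are given as [roll, pitch, yaw] about the fixed x, y, z axes, in that order (R = Rz(yaw) Ry(pitch) Rx(roll)).
In Python, from workcell import observe, grab_frame, camera_info, bot, nets gives the robot as it stands.
- The arm moves only by the tool jog_arm, never from a script. Its argument "commands" is a list of rows, each a list of 6 numbers: the shift along the tool's x, y, z in mm, then the turn, a rotation vector about the tool's x, y, z in rad. A call has 1 to 20 rows; each row shifts and turns the pose as measured when the row begins, along the tool's axes as they then stand; what a row does not reach is not made up. A row lasts 1/10 s, in which the tool goes at most 50 mm and 8.59 degrees, less where a joint would pass 70% of its speed; a pose out of reach is approached as far as the arm can. A call is refused whole if a number of a shift passes 50 or a number of a turn 0.15, either way. A call with a gripper value outside its range is refused whole. "gripper" is the closure in counts, from 0 (fully open) to 255 (shut), set as the call begins (left out, the last holds). The fingers move at their own pace and stop on an object; "newtons" is the grip in N (left out, the last holds). Time passes only in rows, so rows that do not move let the fingers close. It gives the time, the measured TCP pose, the force and the opening at its end, in the units of the state.
- observe(): the state, without advancing time (a new reading comes with each control period).
- grab_frame(name): name is "scene" or "top" or "wrist"; returns the picture (480x640x3 uint8, red, green, blue); there is no depth.
- camera_info(name): a dict with "fov_y" (degrees; the focal length in pixels is half the picture's height over the tangent of half this angle, whatever the lens; pixels are square), "cx", "cy" (the principal point, pixels), "R" (3x3) and "t" (3): a world point X has camera coordinates R X + t; the wrist camera has in their place "tool_from_camera" (4x4, takes a point from camera to tool coordinates, whose origin is the TCP and whose axes are the tool frame's). Camera axes: x right, y down, z forward; pixel columns grow to the right and rows downward; lengths in m; the calibration is good to about 2 mm. A picture is of the moment at which its call begins: read the wrist's pose just before it. camera_info takes no time and is no camera call.
- bot.job_done(): hands the job in, once; it reports no verdict.
Trained networks look in the newest picture that a camera, given by its name, has taken for a name from the list of things; names that differ only in an ending like _2 or _b are one class to them, and where a whole thing is asked for, a point or a joint stands for the part that bears it (a point fixed in the world has none). Each returns a list of dicts, best first, with "p" (0 to 1); they miss things now and then, are a little off and sometimes report something else, mostly with a low value. They report only what shows in the picture. A call takes as long as a camera call.
- nets.find_in(camera, name): "rect" ([left, top, right, bottom] in pixels, round what is visible of it).
- nets.silhouettes(camera, name): "mask" (480x640 bool, what is visible of it) and "rect" ([left, top, right, bottom] in pixels, round what is visible of it).
- nets.pinpoint(camera, name): "location" ([column, row] in pixels: a listed point, or the origin of a listed thing).
The state is a dict: "clock": time; "qpos": joint angles; "qd": joint speeds; "joint_efforts": joint torques, N m; "position": TCP position; "tool_rot": TCP orientation; "force": force on the tool from outside, world axes, zero at the start; "moment": the same for the moment, N m; "grip_width": finger opening in m.
Only numpy, scipy, OpenCV 4.12 (cv2) and the standard library are available. Lean on these libraries where they do the work, as an engineer would, in place of code of your own. Each camera call takes 0.05 s, during which the arm holds its last target.

## Task

Clear the loose kit parts off the breadboard: put the open lens tube, the post holder with the thumbscrew, the two-plate mirror mount with adjuster knobs and the rail carrier into the kit caddy, each standing upright on the floor of the bin whose bolted-in sample is the same kind of part. Set each one down gently, without dropping it or knocking it over. The solid pillar and the one-plate mirror holder look similar but belong to another set-up: leave them standing where they are.

Things in the scene. Friction and masses are not known exactly. Their poses are not given: they have to be found in the camera images.
- tube: Open lens tube, bright aluminium pipe standing upright on the black breadboard (top at z 0.012), diameter 30 mm (31 in the top 8 mm), 42 mm tall, 25 mm bore right through. Origin: centre of underside; z up. All loose parts start upright on this board in any yaw, 80 mm or more between centres, some unlisted clutter among them.
- holder: Post holder, aluminium, upright: foot 34 mm diameter x 6 mm, body 25 mm diameter up to 52 mm high, narrow 13 mm bore in its top, thumbscrew sticking out to x = +27 mm at 40 mm height (head 12 mm diameter). Origin: centre of underside on the body's axis; z up, x along the thumbscrew. Pinch along y, square to the screw.
- mount: Mirror mount, one rigid part: two upright aluminium plates 50 wide (y) x 50 mm high, 26 mm thick together (x -13 to +13), a slot between; round mirror on the -x side; two knobs 11 mm in diameter on the +x side out to x = +30 mm, at y +19.5 (41 mm high) and y -19.5 (10 mm high). Origin: centre of the plates' underside; z up. Pinch along x at y = 0, or along y.
- carrier: Rail carrier: aluminium block 44 (x) x 40 (y) x 30 mm high, three screw holes in a row in its top, a channel 20 mm wide and 12 mm high through its underside along x, a small clamp knob on the +y side out to y = +32 mm, its top 14 mm high. Origin: centre of underside; z up. Pinch along x.
- pillar: Look-alike of the lens tube that does not belong in the caddy: solid aluminium pillar, 30 mm diameter, 42 mm tall, closed top with one 6 mm screw hole. Origin: centre of underside; z up.
- plain_mount: Look-alike of the mirror mount that does not belong in the caddy: one upright aluminium plate 12 mm thick (x), 50 mm wide (y), 50 mm high, on a foot 30 x 50 x 8 mm, round mirror on the -x side, no second plate, no knobs. Origin: centre of underside; z up.
- bin_tube: Low blue bin fixed in the kit caddy, one of four side by side (order varies, 78 mm apart along y). 148 (x) x 76 (y) x 14 mm high, walls and floor 3 mm. Origin: centre of underside, z 0.018; x points away from the robot. A lens tube is bolted upright as a sample on its far half at x = +38 mm; free for the loose part: x -71 to +22 mm. Samples rise to 55 mm above the underside.
- bin_holder: Low blue bin fixed in the kit caddy, one of four side by side (order varies, 78 mm apart along y). 148 (x) x 76 (y) x 14 mm high, walls and floor 3 mm. Origin: centre of underside, z 0.018; x points away from the robot. A post holder (screw towards the robot) is bolted upright as a sample on its far half at x = +38 mm; free for the loose part: x -71 to +10 mm. Samples rise to 55 mm above the underside.
- bin_mount: Low blue bin fixed in the kit caddy, one of four side by side (order varies, 78 mm apart along y). 148 (x) x 76 (y) x 14 mm high, walls and floor 3 mm. Origin: centre of underside, z 0.018; x points away from the robot. A two-plate mirror mount is bolted upright as a sample on its far half at x = +38 mm; free for the loose part: x -71 to +12 mm. Samples rise to 55 mm above the underside.
- bin_carrier: Low blue bin fixed in the kit caddy, one of four side by side (order varies, 78 mm apart along y). 148 (x) x 76 (y) x 14 mm high, walls and floor 3 mm. Origin: centre of underside, z 0.018; x points away from the robot. A rail carrier is bolted upright as a sample on its far half at x = +38 mm; free for the loose part: x -71 to +15 mm. Samples rise to 55 mm above the underside.

How it is judged:
By the outcome, as a careful person would: the job done as asked, in the order asked, and still so for the second after the job is handed in, with the robot touching nothing.
It also fails if it takes over 99 s, if anything falls off the work surface, if the arm or the gripper's body presses on something with over 40 N, if the wrist force passes 120 N, or if a joint passes its speed limit or range.

## Working session

There is one attempt and no reset: what is moved stays moved. The work goes in short steps, Python scripts to look and compute and a tool call to move; the robot and the scene stay as the last step left them, time stands still between calls to the robot, and variables do not carry over. Pictures are saved under pics/ and viewed, and the job is handed in when it is done.

Besides the shell and the picture viewer there is one more tool, called after "Emit:" by a JSON object that holds its "method" and its "body", one argument or row to a line. jog_arm: Moves the arm, as the interface text tells. Its arguments: {"type":"object","properties":{"commands":{"type":"array","items":{"type":"array","items":{"type":"number"}}},"gripper":{"type":"number"},"newtons":{"type":"number"}},"required":["commands"]}

```bash
mkdir -p pics; ls
python3 - <<'E'
from workcell import observe, grab_frame, camera_info, bot, nets
import cv2,numpy as np
s=observe();print(s)
print(bot.tip_extent)
for c in ["scene","top","wrist"]:
    print(c,camera_info(c))
for c in ["scene","top"]:
    cv2.imwrite(f"pics/{c}0.png",grab_frame(c)[:,:,::-1])
E
```

```text
pics
{'clock': 0.0, 'qpos': array([-1.3681851 ,  0.52200816, -0.03633694,  1.59999987,  0.02123856,
        1.02107019, -0.1128098 ]), 'qd': array([-0.00036965, -0.00069895,  0.00016098,  0.00040378, -0.00077189,
       -0.00048396, -0.00069009]), 'joint_efforts': array([-4.81623774e-04, -9.27118349e+01,  1.97980531e+00, -3.69917929e+01,
        1.78772095e-02,  8.28602468e-03,  1.01988476e-05]), 'position': array([0.16835384, 0.60157358, 0.24173218]), 'tool_rot': array([-1.47485144,  1.56969677, -1.74765416]), 'force': array([0.15585237, 0.27610612, 0.09270493]), 'moment': array([-0.01387806, -0.01301725, -0.03026311]), 'grip_width': 0.08532830110872829}
0.011
scene {'fov_y': 46.3190122276719, 'cx': 317.5949288025204, 'cy': 240.30162410032574, 'R': array([[ 0.50945716,  0.86042145, -0.01132823],
       [ 0.62038463, -0.37639011, -0.6880795 ],
       [-0.59630219,  0.34351917, -0.72554688]]), 't': array([-0.28226709, -0.27652335,  1.3892977 ])}
top {'fov_y': 55.24471403680581, 'cx': 320.1758462044044, 'cy': 243.99612070426596, 'R': array([[-0.00336164, -0.99999358,  0.00124329],
       [-0.99295644,  0.00319073, -0.11843703],
       [ 0.1184323 , -0.00163267, -0.99296079]]), 't': array([0.01665464, 0.50952228, 0.93504036])}
wrist {'fov_y': 66.74950417531255, 'cx': 320.02098167222175, 'cy': 242.294696354336, 'tool_from_camera': array([[ 1.97047993e-04, -3.00002044e-01,  9.53938538e-01,
        -1.32061607e-01],
       [ 9.99999333e-01,  1.14493732e-03,  1.53506406e-04,
        -1.29776338e-03],
       [-1.13825207e-03,  9.53937871e-01,  3.00002070e-01,
        -7.72750186e-02],
       [ 0.00000000e+00,  0.00000000e+00,  0.00000000e+00,
         1.00000000e+00]])}
```

View pics/top0.png

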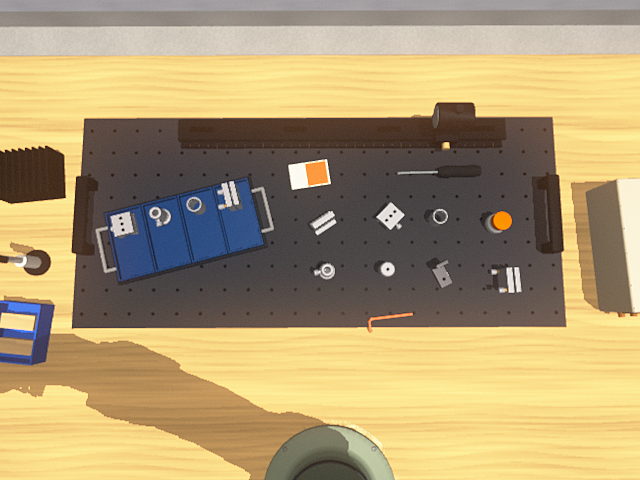

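View pics/scene0.png

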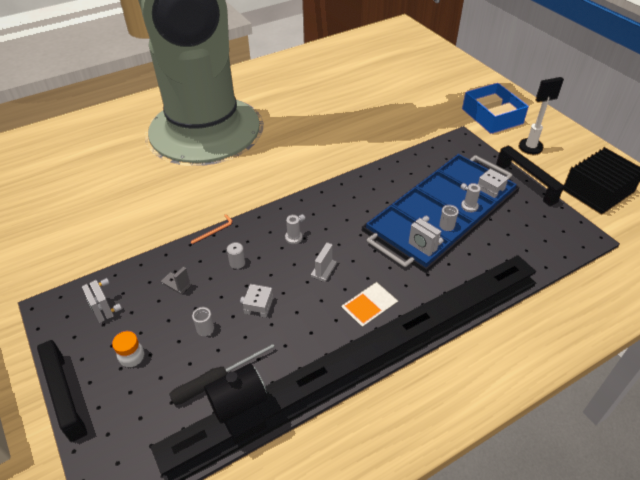

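The top view shows the loose parts: tube (440,215), carrier (390,216), holder (325,270), two-plate mount (507,280), pillar (388,268) and one-plate mount (322,222). The caddy is at (185,230), turned about 14°. From left to right its samples are carrier, holder, tube and mount.

```bash
cat > h.py <<'E'
from workcell import observe, grab_frame, camera_info, bot, nets
import cv2,numpy as np
from scipy.spatial.transform import Rotation as Ro
def cam(c):
    i=camera_info(c); f=240/np.tan(np.radians(i['fov_y']/2))
    if c=='wrist':
        s=observe(); T=np.eye(4);T[:3,:3]=Ro.from_euler('xyz',s['tool_rot']).as_matrix();T[:3,3]=s['position']
        W=T@i['tool_from_camera']; R=W[:3,:3].T; t=-R@W[:3,3]
    else: R=np.array(i['R']);t=np.array(i['t'])
    return f,i['cx'],i['cy'],R,t
def ray(C,p):
    f,cx,cy,R,t=C
    d=R.T@np.array([(p[0]-cx)/f,(p[1]-cy)/f,1]); return -R.T@t,d
def onz(C,p,z):
    o,d=ray(C,p); return o+d*(z-o[2])/d[2]
def proj(C,X):
    f,cx,cy,R,t=C
    c=np.atleast_2d(X)@R.T+t
    return np.c_[cx+f*c[:,0]/c[:,2],cy+f*c[:,1]/c[:,2]]
def save(n,im): cv2.imwrite(f'pics/{n}.png',im[:,:,::-1])
E
python3 - <<'E'
from h import *
CT,CS=cam('top'),cam('scene')
for n in "tube holder mount carrier pillar plain_mount bin_tube bin_holder bin_mount bin_carrier".split():
    z=.018 if n[:3]=='bin' else .012
    for c,C in (('top',CT),('scene',CS)):
        for r in nets.pinpoint(c,n)[:3]:
            print(n,c,round(r['p'],2),np.round(r['location']),np.round(onz(C,r['location'],z),4))
im=cv2.imread('pics/top0.png')
cv2.imwrite('pics/topa.png',cv2.resize(im[195:300,295:530],None,fx=3.4,fy=3.4,interpolation=2))
cv2.imwrite('pics/topb.png',cv2.resize(im[170:290,90:280],None,fx=4,fy=4,interpolation=2))
E
```

```text
tube top 0.44 [434. 219.] [ 0.566  -0.2317  0.012 ]
tube scene 0.97 [206. 328.] [ 0.5643 -0.2285  0.012 ]
holder top 0.68 [326. 271.] [0.4538 0.0032 0.012 ]
holder scene 0.61 [294. 239.] [0.4579 0.0029 0.012 ]
mount top 0.7 [500. 280.] [ 0.433  -0.3681  0.012 ]
mount scene 0.56 [104. 309.] [ 0.4319 -0.3681  0.012 ]
carrier top 0.94 [388. 216.] [ 0.5718 -0.1318  0.012 ]
carrier scene 0.88 [259. 306.] [ 0.5687 -0.1299  0.012 ]
pillar top 0.73 [386. 273.] [ 0.4487 -0.1252  0.012 ]
pillar scene 0.73 [239. 263.] [ 0.4572 -0.1158  0.012 ]
plain_mount top 0.81 [323. 223.] [0.5565 0.0078 0.012 ]
plain_mount top 0.51 [167. 234.] [0.5338 0.3448 0.012 ]
plain_mount scene 0.72 [325. 269.] [0.555  0.0167 0.012 ]
bin_tube top 0.88 [205. 225.] [0.5526 0.2623 0.018 ]
bin_tube scene 0.58 [429. 220.] [0.5559 0.2604 0.018 ]
bin_holder top 0.93 [166. 232.] [0.5383 0.344  0.018 ]
bin_holder scene 0.78 [453. 196.] [0.5266 0.349  0.018 ]
bin_mount top 0.98 [237. 214.] [0.5767 0.1938 0.018 ]
bin_mount scene 0.75 [406. 238.] [0.5735 0.1913 0.018 ]
bin_carrier top 0.93 [133. 243.] [0.5136 0.413  0.018 ]
bin_carrier scene 0.66 [475. 181.] [0.5147 0.4192 0.018 ]
```

View pics/topa.png

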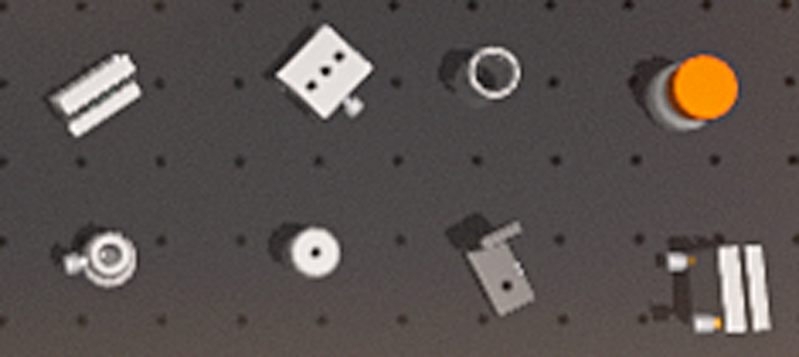

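View pics/topb.png

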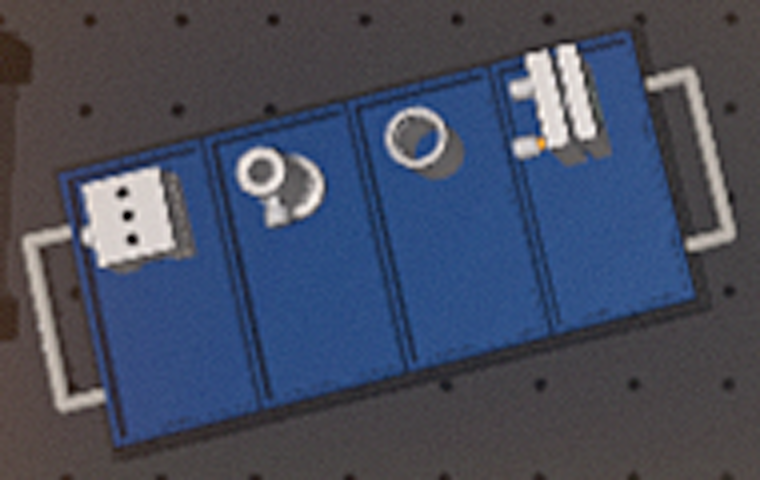

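```bash
cat >> h.py <<'E'
def state():
    s=observe(); M=Ro.from_euler('xyz',s['tool_rot']).as_matrix(); return s,M,s['position']
def down(psi):
    # tool x = -z, tool y = (cos psi, sin psi)
    x=np.array([0,0,-1.]);y=np.array([np.cos(psi),np.sin(psi),0]);return np.c_[x,y,np.cross(x,y)]
def plan(target,psi=None):
    s,M,p=state()
    cur=np.arctan2(M[1,1],M[0,1])
    if psi is None: psi=cur
    D=down(psi)
    rv=Ro.from_matrix(M.T@D).as_rotvec()
    sh=D.T@(np.array(target)-p)*1000
    print('pos',np.round(p,4),'psi',round(cur,3),'q',np.round(s['qpos'],2),'t',round(s['clock'],2),'w',round(s['grip_width'],4),'F',np.round(s['force'],1))
    print('rotvec',np.round(rv,3),'then shift mm',np.round(sh,1))
E
python3 - <<'E'
from h import *
CT=cam('top')
# caddy corners from crop
c=np.array([[60,175],[630,30],[695,298],[115,447]])/4+[90,170]
W=np.array([onz(CT,p,.032) for p in c]);print(W)
for a,b in((0,1),(1,2),(2,3),(3,0)):
    d=W[b]-W[a];print(np.linalg.norm(d),np.degrees(np.arctan2(d[1],d[0])))
print(W.mean(0))
plan([.5,-.18,.33],None)
plan([.55,-.2,.33],0.3)
E
```

```text
[[0.57529493 0.47014397 0.032     ]
 [0.65300608 0.16984159 0.032     ]
 [0.50868289 0.13349734 0.032     ]
 [0.43165402 0.4340819  0.032     ]]
0.31019435497400744 -75.49147409174894
0.14882905983723344 -165.8653604023477
0.3102974766958987 104.37350751887871
0.1480985612595693 14.093232427164013
[0.54215948 0.3018912  0.032     ]
pos [0.1684 0.6019 0.2423] psi 1.298 q [-1.37  0.52 -0.04  1.6   0.02  1.02 -0.11] t 1.1 w 0.0857 F [-0.4  0.8 -1. ]
rotvec [-0.  0. -0.] then shift mm [ -87.7 -663.6  530. ]
pos [0.1684 0.6019 0.2423] psi 1.298 q [-1.37  0.52 -0.04  1.6   0.02  1.02 -0.11] t 1.1 w 0.0857 F [-0.4  0.8 -1. ]
rotvec [ 0.998  0.    -0.   ] then shift mm [-87.7 127.5 878.8]
```

Emit:
{"method": "jog_arm", "body": {
  "commands": [
    [-7.5,-17,33.5,0,0,0],
    [-7.5,-17,33.5,0,0,0],
    [-7.5,-17,33.5,0,0,0],
    [-7.5,-17,33.5,0,0,0],
    [-7.5,-17,33.5,0,0,0],
    [-7.5,-17,33.5,0,0,0],
    [-7.5,-17,33.5,0,0,0],
    [-7.5,-17,33.5,0,0,0],
    [-7.5,-17,33.5,0,0,0],
    [-7.5,-17,33.5,0,0,0],
    [-7.5,-17,33.5,0,0,0],
    [-7.5,-17,33.5,0,0,0]
  ]
}}

```text
clock: 2.3
position: [0.5089, 0.2893, 0.3348]
tool_rot: [2.515, 1.569, 2.251]
force: [1.0, 1.1, 0.4]
grip_width: 0.0851
```

Run:
```python
from h import *
plan([.52,-.2,.33],0.)
plan([.52,-.2,.33],1.0)
```

```text
pos [0.5089 0.2893 0.3348] psi 1.308 q [-0.69  0.38  0.1   1.59 -0.04  1.17  0.73] t 2.3 w 0.0851 F [1.  1.1 0.4]
rotvec [ 1.308 -0.002  0.   ] then shift mm [  4.8  11.1 489.3]
pos [0.5089 0.2893 0.3348] psi 1.308 q [-0.69  0.38  0.1   1.59 -0.04  1.17  0.73] t 2.3 w 0.0851 F [1.  1.1 0.4]
rotvec [ 0.308 -0.002 -0.001] then shift mm [   4.8 -405.8  273.7]
```

Emit:
{"method": "jog_arm", "body": {
  "commands": [
    [0,-39.5,9,0,0,0],
    [0,-39.5,9,0,0,0],
    [0,-39.5,9,0,0,0],
    [0,-39.5,9,0,0,0],
    [0,-39.5,9,0,0,0],
    [0,-39.5,9,0,0,0],
    [0,-39.5,9,0,0,0],
    [0,-39.5,9,0,0,0],
    [0,-39.5,9,0,0,0],
    [0,-39.5,9,0,0,0],
    [0,-39.5,9,0,0,0],
    [0,-39.5,9,0,0,0],
    [0,0,0,0,0,0]
  ]
}}

```text
clock: 3.6
position: [0.4882, -0.2203, 0.3359]
tool_rot: [0.433, 1.566, 0.164]
force: [-1.2, 0.8, 0.8]
grip_width: 0.0855
```

Run:
```python
from h import *
plan([.566,-.2317,.2])
C=cam('wrist'); im=grab_frame('wrist'); save('w1',im)
np.save('w1C.npy',np.array([0]))
import pickle;pickle.dump(C,open('w1.pkl','wb'))
for n in "tube holder mount carrier pillar plain_mount".split():
    for r in nets.pinpoint('wrist',n)[:2]:
        print(n,round(r['p'],2),np.round(r['location']),np.round(onz(C,r['location'],.012),4))
```

```text
pos [ 0.4882 -0.2203  0.3359] psi 1.302 q [ 0.05  0.3   0.35  1.73 -0.11  1.13  1.73] t 3.6 w 0.0855 F [-1.2  0.8  0.8]
rotvec [-0.     0.005 -0.002] then shift mm [135.9   9.7  78. ]
tube 0.64 [330. 249.] [ 0.5658 -0.2293  0.012 ]
holder 0.81 [496. 112.] [0.4534 0.0039 0.012 ]
holder 0.72 [507. 193.] [0.553  0.0057 0.012 ]
mount 0.61 [192. 182.] [ 0.4349 -0.3716  0.012 ]
carrier 0.6 [400. 231.] [ 0.5666 -0.1341  0.012 ]
carrier 0.56 [511. 191.] [0.5517 0.0104 0.012 ]
pillar 0.86 [392. 139.] [ 0.4505 -0.1206  0.012 ]
pillar 0.72 [510. 195.] [0.5569 0.009  0.012 ]
plain_mount 0.58 [513. 193.] [0.5549 0.0124 0.012 ]
```

View pics/w1.png

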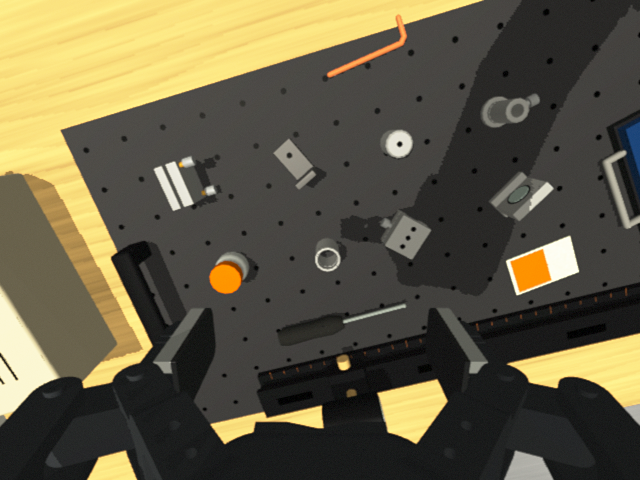

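The wrist view shows the tube's open ring near (327,250). The carrier is at (408,235), the holder at (505,112) with its screw to the upper right, and the mount at (173,187) with its knobs to the right. I'll zoom in and measure these more exactly.

Run:
```python
from h import *
import pickle
C=pickle.load(open('w1.pkl','rb'))
im=cv2.imread('pics/w1.png')
def crop(n,x,y,r=40,k=7): return cv2.resize(im[y-r:y+r,x-r:x+r],None,fx=k/2,fy=k/2,interpolation=2)
T=crop('t',327,250);K=crop('c',408,235);H=crop('h',505,112);M=crop('m',185,187)
cv2.imwrite('pics/w1z.png',np.vstack([np.hstack([T,K]),np.hstack([H,M])]))
```

```text
(no output)
```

View pics/w1z.png

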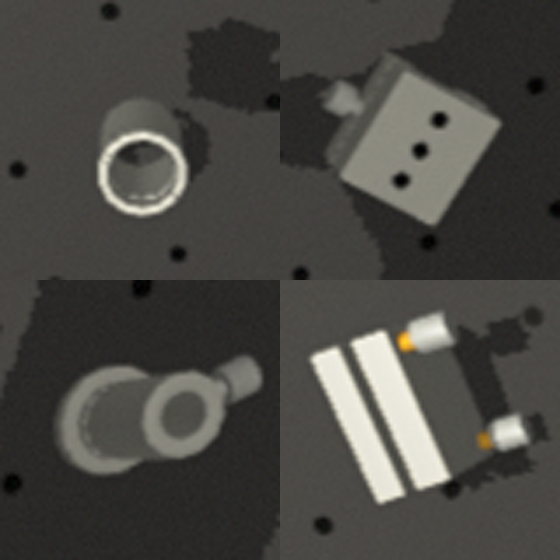

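Run:
```python
from h import *
import pickle
C=pickle.load(open('w1.pkl','rb'))
f=lambda pts,off,z:np.array([onz(C,np.array(p)/3.5+off,z) for p in pts])[:,:2]
dn=lambda v:(np.linalg.norm(v),np.degrees(np.arctan2(v[1],v[0])))
print('tube',f([(142,173)],(287,210),.054))
k=f([(126,70),(220,124),(155,224),(62,175)],(368,195),.042);print('carrier',k.mean(0),[dn(k[(i+1)%4]-k[i]) for i in range(4)])
kn=f([(345-280,97)],(368,195),.02);print('knob dir',dn((kn-k.mean(0))[0]))
print('holder top',f([(183,135)],(465,72),.064),'foot',f([(105,140)],(465,72),.018))
h=f([(183,135)],(465,72),.064)[0];s=f([(240,98)],(465,72),.052)[0];print('screw',dn(s-h))
m=f([(30,77),(100,223),(170,198),(107,51)],(145,147),.062);print('mount',m.mean(0),[dn(m[(i+1)%4]-m[i]) for i in range(4)])
cp=np.array([.5422,.3019]);y=np.deg2rad(14.25);ex=np.array([np.cos(y),np.sin(y)]);ey=np.array([-ex[1],ex[0]])
for n,o in (('mount',-117),('tube',-39),('holder',39),('carrier',117)):
    for dx in (-20,-30): print(n,dx,cp+ey*o/1000+ex*dx/1000)
```

```text
tube [[ 0.56379347 -0.23234009]]
carrier [ 0.56686874 -0.13092282] [(np.float64(0.039040651339830264), np.float64(45.136780511076)), (np.float64(0.0418826455665364), np.float64(-43.44018008554993)), (np.float64(0.03873614965214647), np.float64(-133.66422636601033)), (np.float64(0.0427017199516784), np.float64(136.95263494601153))]
knob dir (np.float64(0.02666495982669267), np.float64(-134.59749086331578))
holder top [[0.45280396 0.00212379]] foot [[4.52074510e-01 9.73107828e-05]]
screw (np.float64(0.02441451182145625), np.float64(101.56404820772114))
mount [ 0.43203003 -0.37398878] [(np.float64(0.04948655589617409), np.float64(3.757983216139523)), (np.float64(0.02497482060330382), np.float64(93.88159625118139)), (np.float64(0.048781090424169615), np.float64(-177.81484405692893)), (np.float64(0.026322212158186722), np.float64(-87.700486213516))]
mount -20 [0.55161532 0.18357692]
mount -30 [0.54192301 0.18111538]
tube -20 [0.53241536 0.25917693]
tube -30 [0.52272305 0.2567154 ]
holder -20 [0.5132154  0.33477694]
holder -30 [0.50352309 0.33231541]
carrier -20 [0.49401545 0.41037695]
carrier -30 [0.48432314 0.40791542]
```

Emit:
{"method": "jog_arm", "body": {
  "commands": [
    [0,0,0,0,0.005,-0.002],
    [27,1.2,9.6,0,0,0],
    [27,1.2,9.6,0,0,0],
    [27,1.2,9.6,0,0,0],
    [27,1.2,9.6,0,0,0],
    [27,1.2,9.6,0,0,0],
    [27,1.2,9.6,0,0,0],
    [27,1.2,9.6,0,0,0],
    [27,1.2,9.6,0,0,0],
    [0,0,0,0,0,0]
  ],
  "gripper": 85,
  "newtons": 30
}}

```text
clock: 4.95
position: [0.5728, -0.2179, 0.1132]
tool_rot: [1.233, 1.566, 0.982]
force: [-1.5, 0.6, 0.3]
grip_width: 0.0569
```

Run:
```python
from h import *
plan([.565,-.2315,.036])
C=cam('wrist'); im=grab_frame('wrist'); save('w2',im)
print(proj(C,[[.565,-.2315,.054],[.565,-.2315,.012]]))
```

```text
pos [ 0.5728 -0.2179  0.1132] psi 1.319 q [ 0.1   0.68  0.25  1.75 -0.24  0.75  1.79] t 4.95 w 0.0569 F [-1.5  0.6  0.3]
rotvec [-0.     0.001 -0.004] then shift mm [ 77.2 -15.1  -4.1]
[[294.92993915 264.30409248]
 [298.79642152 241.82144338]]
```

View pics/w2.png

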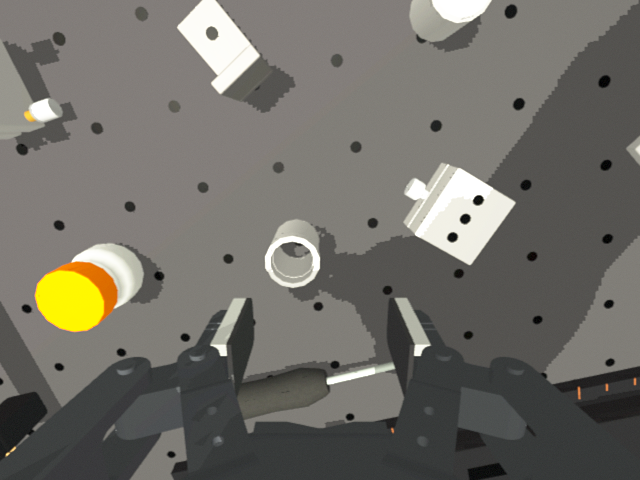

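The projected tube top (295,264) falls within 4 px of the ring centre seen at (292,261). Next I'll correct sideways, then go down.

Emit:
{"method": "jog_arm", "body": {
  "commands": [
    [0,-8,-2,0,0,-0.003],
    [0,-8,-2,0,0,0],
    [0,0,0,0,0,0],
    [0,0,0,0,0,0]
  ]
}}

```text
clock: 5.4
position: [0.5648, -0.2351, 0.1198]
tool_rot: [0.016, 1.563, -0.237]
force: [-0.4, -0.2, -0.3]
grip_width: 0.0568
```

Run:
```python
from h import *
plan([.565,-.232,.036])
```

```text
pos [ 0.5648 -0.2351  0.1198] psi 1.318 q [ 0.13  0.66  0.25  1.75 -0.23  0.75  1.82] t 5.4 w 0.0568 F [-0.4 -0.2 -0.3]
rotvec [-0.     0.008 -0.   ] then shift mm [83.8  3.  -0.5]
```

Emit:
{"method": "jog_arm", "body": {
  "commands": [
    [0,3,0,0,0.008,0],
    [15,0,0,0,0,0],
    [15,0,0,0,0,0],
    [15,0,0,0,0,0],
    [15,0,0,0,0,0],
    [5,0,0,0,0,0],
    [0,0,0,0,0,0],
    [0,0,0,0,0,0]
  ]
}}

```text
clock: 6.2
position: [0.5653, -0.231, 0.049]
tool_rot: [2.802, 1.569, 2.55]
force: [-0.1, -0.2, 0.5]
grip_width: 0.0569
```

Run:
```python
from h import *
plan([.565,-.232,.036])
```

```text
pos [ 0.5653 -0.231   0.049 ] psi 1.319 q [ 0.15  0.77  0.22  1.77 -0.26  0.63  1.83] t 6.2 w 0.0569 F [-0.1 -0.2  0.5]
rotvec [ 0.    -0.002 -0.001] then shift mm [13. -1. -0.]
```

Emit:
{"method": "jog_arm", "body": {
  "commands": [
    [7,-0.5,0,0,0,0],
    [6,0,0,0,0,0],
    [0,0,0,0,0,0],
    [0,0,0,0,0,0]
  ]
}}

```text
clock: 6.6
position: [0.5658, -0.2319, 0.036]
tool_rot: [1.985, 1.57, 1.732]
force: [-0.8, -0.4, -0.6]
grip_width: 0.0568
```

Emit:
{"method": "jog_arm", "body": {
  "commands": [
    [0,0,0,0,0,0],
    [0,0,0,0,0,0],
    [0,0,0,0,0,0],
    [0,0,0,0,0,0],
    [0,0,0,0,0,0],
    [0,0,0,0,0,0]
  ],
  "gripper": 255,
  "newtons": 40
}}

```text
clock: 7.2
position: [0.5661, -0.232, 0.0368]
tool_rot: [0.615, 1.57, 0.363]
force: [-0.6, 0.1, -1.2]
grip_width: 0.0293
```

Emit:
{"method": "jog_arm", "body": {
  "commands": [
    [-5,0,0,0,0,0],
    [-15,0,0,0.1,0,0],
    [-15,0,0,0.1,0,0],
    [-15,0,0,0.1,0,0],
    [-15,0,0,0.1,0,0],
    [-15,0,0,0.1,0,0],
    [-15,0,0,0.1,0,0],
    [-15,0,0,0.1,0,0],
    [-15,0,0,0.1,0,0],
    [-10,0,0,0.1,0,0],
    [-10,0,0,0.1,0,0],
    [0,0,0,0.05,0,0],
    [0,0,0,0,0,0]
  ]
}}

```text
clock: 8.5
position: [0.5658, -0.2313, 0.192]
tool_rot: [2.082, 1.566, 0.736]
force: [-0.4, 0.1, -0.6]
grip_width: 0.0293
```

Run:
```python
from h import *
plan([.5275,.258,.15],.249)
```

```text
pos [ 0.5658 -0.2313  0.192 ] psi 0.225 q [-0.11  0.64  0.62  1.71 -0.45  0.93  0.91] t 8.5 w 0.0293 F [-0.4  0.1 -0.6]
rotvec [-0.024 -0.002 -0.004] then shift mm [  42.    83.5 -483.7]
```

Emit:
{"method": "jog_arm", "body": {
  "commands": [
    [0,3,-15,-0.024,0,0],
    [0,6,-34,0,0,0],
    [0,6,-34,0,0,0],
    [0,6,-34,0,0,0],
    [0,6,-34,0,0,0],
    [0,6,-34,0,0,0],
    [0,6,-34,0,0,0],
    [0,6,-34,0,0,0],
    [0,6,-34,0,0,0],
    [0,6,-34,0,0,0],
    [0,6,-34,0,0,0],
    [0,6,-34,0,0,0],
    [0,6,-34,0,0,0],
    [0,6,-34,0,0,0],
    [0,3,-20,0,0,0],
    [0,0,0,0,0,0],
    [0,0,0,0,0,0]
  ]
}}

```text
clock: 10.2
position: [0.5088, 0.2818, 0.1929]
tool_rot: [3.074, 1.562, 1.804]
force: [0.1, -0.8, -0.5]
grip_width: 0.0292
```

Run:
```python
from h import *
plan([.5275,.258,.0455],.249)
```

```text
pos [0.5088 0.2818 0.1929] psi 0.301 q [-1.03  0.59  0.63  1.79 -0.44  0.9   0.1 ] t 10.2 w 0.0292 F [ 0.1 -0.8 -0.5]
rotvec [ 0.052 -0.008 -0.   ] then shift mm [147.4  12.2  27.7]
```

Emit:
{"method": "jog_arm", "body": {
  "commands": [
    [20,0,0,0.052,-0.008,0],
    [20,6,13,0,0,0],
    [20,6,14,0,0,0],
    [20,0,0,0,0,0],
    [0,0,0,0,0,0],
    [0,0,0,0,0,0]
  ]
}}

```text
clock: 10.8
position: [0.5275, 0.2546, 0.1117]
tool_rot: [2.31, 1.57, 0.989]
force: [0.1, -0.6, -0.8]
grip_width: 0.0293
```

Run:
```python
from h import *
plan([.5275,.258,.0455],.249)
C=cam('wrist'); im=grab_frame('wrist'); save('w3',im)
```

```text
pos [0.5275 0.2546 0.1117] psi 0.25 q [-0.93  0.71  0.56  1.83 -0.53  0.75  0.17] t 10.8 w 0.0293 F [ 0.1 -0.6 -0.8]
rotvec [ 0.001 -0.001 -0.001] then shift mm [66.2  0.9 -3.2]
```

View pics/w3.png

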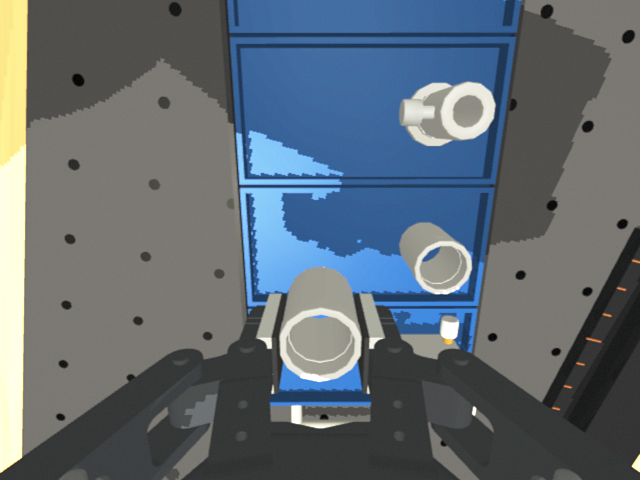

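The tube hangs straight between the pads, over the free half of the tube bin. Its sample is at (440,255).

Emit:
{"method": "jog_arm", "body": {
  "commands": [
    [15,0.5,-1.5,0,0,0],
    [15,0.5,-1.5,0,0,0],
    [15,0,0,0,0,0],
    [10,0,0,0,0,0],
    [4,0,0,0,0,0],
    [0,0,0,0,0,0],
    [0,0,0,0,0,0]
  ]
}}

```text
clock: 11.55
position: [0.5277, 0.2594, 0.0493]
tool_rot: [2.281, 1.568, 0.963]
force: [0.2, 0.1, -0.9]
grip_width: 0.0295
```

Run:
```python
from h import *
plan([.5275,.258,.0455],.249)
```

```text
pos [0.5277 0.2594 0.0493] psi 0.252 q [-0.88  0.8   0.48  1.85 -0.59  0.64  0.22] t 11.55 w 0.0295 F [ 0.2  0.1 -0.9]
rotvec [ 0.003 -0.002 -0.002] then shift mm [ 3.8 -0.5  1.3]
```

Emit:
{"method": "jog_arm", "body": {
  "commands": [
    [1.5,0,0,0,0,0],
    [1,0,0,0,0,0],
    [1,0,0,0,0,0],
    [0,0,0,0,0,0],
    [0,0,0,0,0,0]
  ]
}}

```text
clock: 12.05
position: [0.5284, 0.2598, 0.0468]
tool_rot: [2.126, 1.566, 0.808]
force: [0.4, 0.0, -0.7]
grip_width: 0.0294
```

Emit:
{"method": "jog_arm", "body": {
  "commands": [
    [1,0,0,0,0,0],
    [1,0,0,0,0,0],
    [0,0,0,0,0,0]
  ]
}}

```text
clock: 12.35
position: [0.5286, 0.2599, 0.0456]
tool_rot: [2.184, 1.565, 0.865]
force: [-0.1, -0.7, 0.5]
grip_width: 0.0293
```

Emit:
{"method": "jog_arm", "body": {
  "commands": [
    [1,0,0,0,0,0],
    [0,0,0,0,0,0]
  ]
}}

```text
clock: 12.55
position: [0.5287, 0.26, 0.0456]
tool_rot: [2.274, 1.564, 0.955]
force: [0.3, -0.5, -1.1]
grip_width: 0.0295
```

Emit:
{"method": "jog_arm", "body": {
  "commands": [
    [2,0,0,0,0,0],
    [0,0,0,0,0,0]
  ]
}}

```text
clock: 12.75
position: [0.5292, 0.2603, 0.0456]
tool_rot: [2.317, 1.562, 0.998]
force: [0.0, -0.1, -0.3]
grip_width: 0.029
```

Emit:
{"method": "jog_arm", "body": {
  "commands": [
    [0,0,0,0,0,0],
    [0,0,0,0,0,0],
    [0,0,0,0,0,0],
    [0,0,0,0,0,0]
  ],
  "gripper": 120
}}

```text
clock: 13.15
position: [0.5293, 0.2603, 0.0452]
tool_rot: [2.293, 1.562, 0.974]
force: [0.6, -0.1, -0.4]
grip_width: 0.0448
```

Run:
```python
from h import *
plan([.5287,.2599,.16],.25)
C=cam('wrist'); im=grab_frame('wrist'); save('w4',im)
```

```text
pos [0.5293 0.2603 0.0452] psi 0.252 q [-0.88  0.8   0.48  1.85 -0.6   0.63  0.22] t 13.15 w 0.0448 F [ 0.6 -0.1 -0.4]
rotvec [ 0.002 -0.006 -0.006] then shift mm [-114.8   -0.7    0.2]
```

View pics/w4.png

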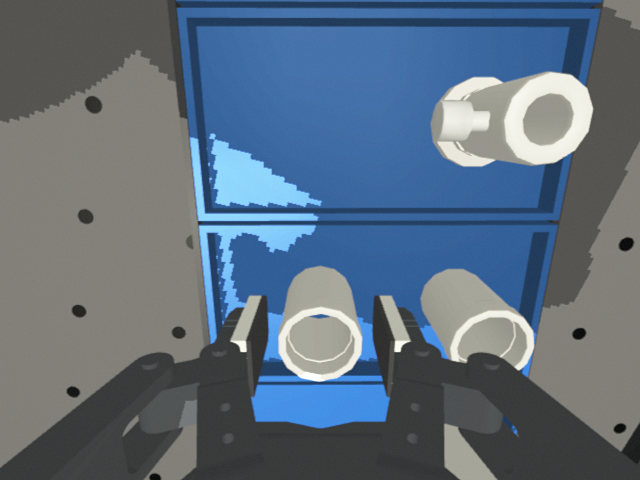

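Emit:
{"method": "jog_arm", "body": {
  "commands": [
    [-8,0,0,0,-0.006,-0.006],
    [-15,0,0,0,0,0],
    [-20,0,0,0,0,0],
    [-20,0,0,0,0,0],
    [-20,0,0,0,0,0],
    [-20,0,0,0,0,0],
    [-10,-8,14,0,0,0],
    [0,-16.5,28,0,0,0],
    [0,-16.5,28,0,0,0],
    [0,-16.5,28,0,0,0],
    [0,-16.5,28,0,0,0],
    [0,-16.5,28,0,0,0],
    [0,-16.5,28,0,0,0],
    [0,-16.5,28,0,0,0],
    [0,-8,14,0,0,0],
    [0,0,0,0,0,0],
    [0,0,0,0,0,0]
  ]
}}

```text
clock: 14.9
position: [0.4563, 0.0022, 0.1793]
tool_rot: [1.857, 1.557, 0.536]
force: [0.7, 0.4, -0.2]
grip_width: 0.0454
```

Run:
```python
from h import *
plan([.4525,.0015,.1],.2)
C=cam('wrist'); im=grab_frame('wrist'); save('w5',im)
print(proj(C,[[.4525,.0015,.064],[.4525,.0015,.018]]))
for r in nets.pinpoint('wrist','holder')[:2]: print(r,onz(C,r['location'],.012))
im=cv2.imread('pics/w5.png')
```

```text
pos [0.4563 0.0022 0.1793] psi 0.25 q [-0.64  0.42  0.66  2.12 -0.41  0.71  0.54] t 14.9 w 0.0454 F [ 0.7  0.4 -0.2]
rotvec [ 0.05  -0.004 -0.013] then shift mm [79.3 -3.8 -0.1]
[[314.06916392 239.92284352]
 [314.20187791 223.85983559]]
{'location': [313.5, 220.8], 'p': 0.8} [0.45163613 0.00245017 0.012     ]
```

View pics/w5.png

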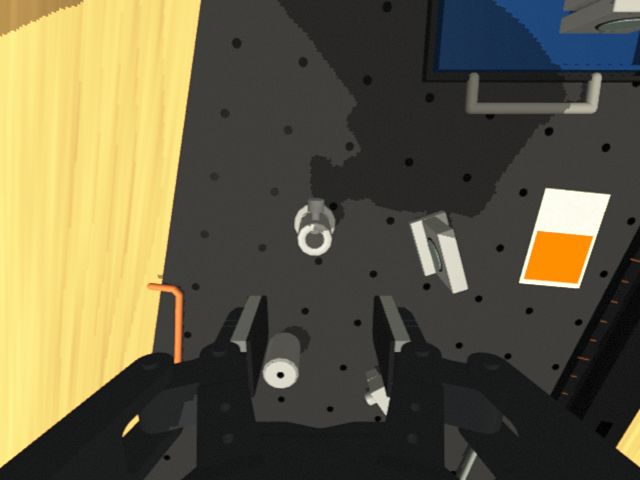

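Run:
```python
from h import *
C=cam('wrist')
a=onz(C,(314.5,239),.064);b=onz(C,(316.5,205),.052);d=b-a
print(a,b,np.hypot(d[0],d[1]),np.degrees(np.arctan2(d[1],d[0])))
cv2.imwrite('pics/w5z.png',cv2.resize(cv2.imread('pics/w5.png')[190:270,275:355],None,fx=6,fy=6,interpolation=2))
```

```text
[0.452717   0.00276862 0.064     ] [0.44868617 0.02448306 0.052     ] 0.022085393062145176 100.51604601016184
```

View pics/w5z.png

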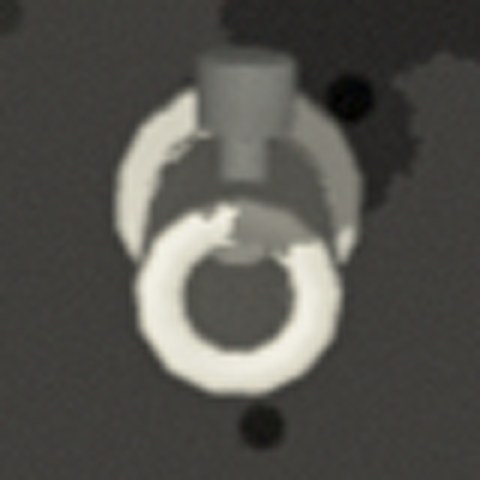

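The post holder's ring is at (314,239) with the screw straight up in the image, about 101° in the world frame. I'll align the jaws square to it and go down.

Emit:
{"method": "jog_arm", "body": {
  "commands": [
    [0,-3.5,0,0.055,-0.004,-0.013],
    [18,0,0,0,0,0],
    [18,0,0,0,0,0],
    [18,0,0,0,0,0],
    [18,0,0,0,0,0],
    [8,0,0,0,0,0],
    [0,0,0,0,0,0],
    [0,0,0,0,0,0]
  ]
}}

```text
clock: 15.8
position: [0.4555, 0.0093, 0.0969]
tool_rot: [2.698, 1.57, 1.333]
force: [-0.9, 0.0, -0.4]
grip_width: 0.045
```

Run:
```python
from h import *
plan([.4527,.0022,.04],.19)
```

```text
pos [0.4555 0.0093 0.0969] psi 0.205 q [-0.54  0.57  0.52  2.17 -0.56  0.53  0.61] t 15.8 w 0.045 F [-0.9  0.  -0.4]
rotvec [ 0.015 -0.001 -0.   ] then shift mm [56.9 -4.1  6.4]
```

Emit:
{"method": "jog_arm", "body": {
  "commands": [
    [0,-4,6.4,0.015,0,0],
    [0,0,0,0,0,0],
    [10,0,0,0,0,0],
    [10,0,0,0,0,0],
    [0,0,0,0,0,0],
    [0,0,0,0,0,0]
  ]
}}

```text
clock: 16.4
position: [0.4536, 0.002, 0.0768]
tool_rot: [1.908, 1.567, 0.527]
force: [0.2, -0.6, 0.4]
grip_width: 0.0451
```

Run:
```python
from h import *
plan([.4527,.0022,.04],.19)
C=cam('wrist'); im=grab_frame('wrist'); save('w6',im)
```

```text
pos [0.4536 0.002  0.0768] psi 0.189 q [-0.49  0.6   0.48  2.19 -0.6   0.48  0.65] t 16.4 w 0.0451 F [ 0.2 -0.6  0.4]
rotvec [-0.001 -0.001 -0.003] then shift mm [36.8 -0.9 -0.3]
```

View pics/w6.png

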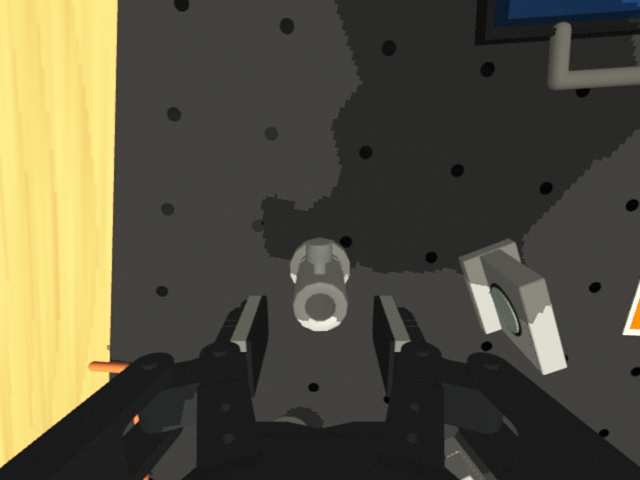

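The post holder is centred between the fingers at column 320, and the screw is square to the jaws.

Emit:
{"method": "jog_arm", "body": {
  "commands": [
    [12,-0.5,0,0,0,0],
    [12,0,0,0,0,0],
    [9,0,0,0,0,0],
    [4,0,0,0,0,0],
    [0,0,0,0,0,0],
    [0,0,0,0,0,0]
  ]
}}

```text
clock: 17.05
position: [0.4529, 0.002, 0.0361]
tool_rot: [2.071, 1.568, 0.689]
force: [-0.3, -1.1, 1.0]
grip_width: 0.0449
```

Emit:
{"method": "jog_arm", "body": {
  "commands": [
    [0,0,0,0,0,0],
    [0,0,0,0,0,0],
    [0,0,0,0,0,0],
    [0,0,0,0,0,0],
    [0,0,0,0,0,0]
  ],
  "gripper": 255,
  "newtons": 40
}}

```text
clock: 17.55
position: [0.4534, 0.0021, 0.0369]
tool_rot: [1.885, 1.567, 0.504]
force: [0.0, -0.0, -1.5]
grip_width: 0.0236
```

Run:
```python
from h import *
plan([.4527,.0022,.19],.25)
C=cam('wrist'); im=grab_frame('wrist'); save('w7',im)
```

```text
pos [0.4534 0.0021 0.0369] psi 0.19 q [-0.42  0.67  0.38  2.19 -0.67  0.38  0.7 ] t 17.55 w 0.0236 F [ 0.  -0.  -1.5]
rotvec [-0.06  -0.001 -0.004] then shift mm [-153.1   -0.6   -0.2]
```

View pics/w7.png

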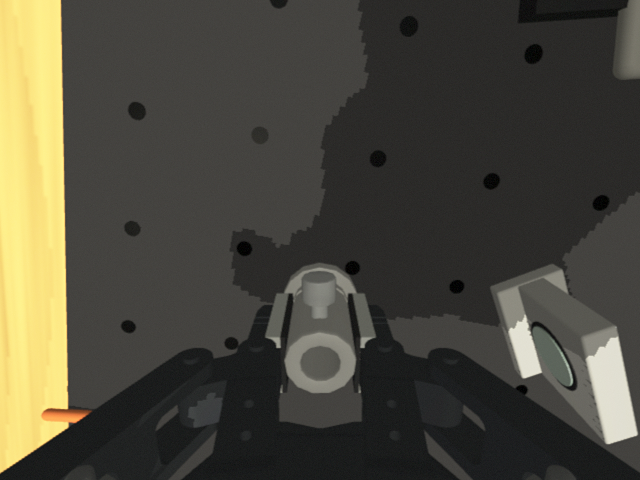

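Emit:
{"method": "jog_arm", "body": {
  "commands": [
    [-5,0,0,0,0,0],
    [-15,0,0,0.06,0,-0.004],
    [-20,0,0,0,0,0],
    [-20,0,0,0,0,0],
    [-20,0,0,0,0,0],
    [-20,0,0,0,0,0],
    [-20,0,0,0,0,0],
    [-12,6,-14,0,0,0],
    [0,12,-28,0,0,0],
    [0,12,-28,0,0,0],
    [0,12,-28,0,0,0],
    [0,12,-28,0,0,0],
    [0,12,-28,0,0,0],
    [0,12,-28,0,0,0],
    [0,12,-28,0,0,0],
    [0,12,-28,0,0,0],
    [0,12,-28,0,0,0],
    [0,6,-14,0,0,0],
    [0,0,0,0,0,0],
    [0,0,0,0,0,0]
  ]
}}

```text
clock: 19.6
position: [0.5374, 0.3054, 0.1813]
tool_rot: [-2.603, 1.567, 2.232]
force: [-0.7, -0.7, -1.3]
grip_width: 0.0232
```

Run:
```python
from h import *
plan([.5006,.3316,.0459],.249)
```

```text
pos [0.5374 0.3054 0.1813] psi 0.122 q [-1.04  0.68  0.68  1.7  -0.51  0.94 -0.04] t 19.6 w 0.0232 F [-0.7 -0.7 -1.3]
rotvec [-0.127 -0.003  0.002] then shift mm [135.4 -29.2 -34.5]
```

Emit:
{"method": "jog_arm", "body": {
  "commands": [
    [10,0,0,-0.127,0,0],
    [15,0,0,0,0,0],
    [0,0,0,0,0,0]
  ]
}}

```text
clock: 19.9
position: [0.5369, 0.303, 0.1558]
tool_rot: [-2.625, 1.567, 2.334]
force: [-0.6, 0.3, -1.0]
grip_width: 0.0238
```

Run:
```python
from h import *
plan([.5006,.3316,.0459],.249)
```

```text
pos [0.5369 0.303  0.1558] psi 0.247 q [-1.01  0.7   0.62  1.72 -0.51  0.89  0.08] t 19.9 w 0.0238 F [-0.6  0.3 -1. ]
rotvec [-0.002 -0.003  0.002] then shift mm [109.9 -28.1 -36.7]
```

Emit:
{"method": "jog_arm", "body": {
  "commands": [
    [0,-14,-18,0,0,0],
    [0,-13,-17,0,0,0],
    [15,0,0,0,0,0],
    [15,0,0,0,0,0],
    [15,0,0,0,0,0],
    [0,0,0,0,0,0],
    [0,0,0,0,0,0]
  ]
}}

```text
clock: 20.6
position: [0.503, 0.3259, 0.1077]
tool_rot: [-1.695, 1.568, -3.04]
force: [0.4, -0.1, -0.5]
grip_width: 0.0232
```

Run:
```python
from h import *
plan([.5006,.3316,.0459],.249)
C=cam('wrist'); im=grab_frame('wrist'); save('w8',im)
```

```text
pos [0.503  0.3259 0.1077] psi 0.226 q [-1.06  0.74  0.58  1.8  -0.56  0.78  0.04] t 20.6 w 0.0232 F [ 0.4 -0.1 -0.5]
rotvec [-0.023 -0.     0.002] then shift mm [61.8 -0.9 -6.1]
```

View pics/w8.png

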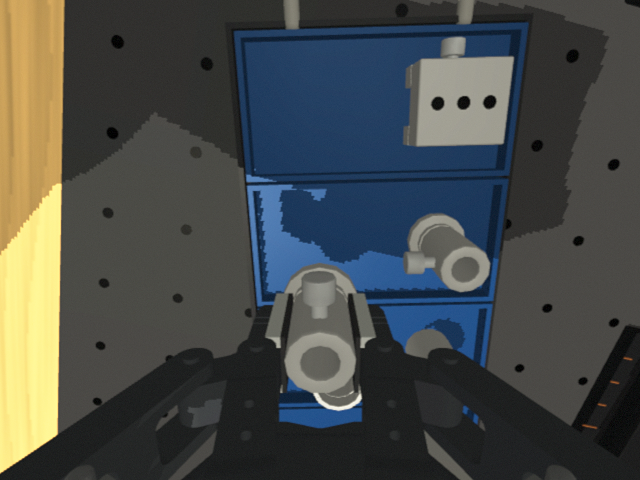

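The post holder hangs upright, lined up with its bin. Its sample is at (450,255).

Emit:
{"method": "jog_arm", "body": {
  "commands": [
    [12,0,-3,-0.023,0,0],
    [12,0,-2.5,0,0,0],
    [12,0,0,0,0,0],
    [12,0,0,0,0,0],
    [6,0,0,0,0,0],
    [2,0,0,0,0,0],
    [0,0,0,0,0,0],
    [0,0,0,0,0,0]
  ]
}}

```text
clock: 21.45
position: [0.502, 0.3313, 0.0468]
tool_rot: [-1.737, 1.569, -3.058]
force: [0.0, 0.4, -1.7]
grip_width: 0.0235
```

Run:
```python
from h import *
plan([.5006,.3316,.0459],.249)
```

```text
pos [0.502  0.3313 0.0468] psi 0.25 q [-1.02  0.83  0.51  1.81 -0.61  0.67  0.1 ] t 21.45 w 0.0235 F [ 0.   0.4 -1.7]
rotvec [ 0.001 -0.     0.002] then shift mm [ 0.9 -1.3 -0.6]
```

Emit:
{"method": "jog_arm", "body": {
  "commands": [
    [0.7,0,0,0,0,0],
    [0.5,0,0,0,0,0],
    [0,0,0,0,0,0]
  ]
}}

```text
clock: 21.75
position: [0.5024, 0.3316, 0.0465]
tool_rot: [-2.486, 1.57, 2.477]
force: [-0.3, 0.6, -1.2]
grip_width: 0.0239
```

Emit:
{"method": "jog_arm", "body": {
  "commands": [
    [1,0,0,0,0,0],
    [0,0,0,0,0,0],
    [0,0,0,0,0,0]
  ]
}}

```text
clock: 22.05
position: [0.5025, 0.3318, 0.0457]
tool_rot: [-2.935, 1.569, 2.028]
force: [-0.9, 0.2, -1.2]
grip_width: 0.0235
```

Emit:
{"method": "jog_arm", "body": {
  "commands": [
    [1,0,0,0,0,0],
    [0,0,0,0,0,0],
    [0,0,0,0,0,0]
  ]
}}

```text
clock: 22.35
position: [0.5027, 0.3319, 0.0456]
tool_rot: [3.09, 1.569, 1.769]
force: [-0.1, -0.4, -0.6]
grip_width: 0.0237
```

Descent has stopped at the expected height, as it did with the tube. I'll release here.

Emit:
{"method": "jog_arm", "body": {
  "commands": [
    [0,0,0,0,0,0],
    [0,0,0,0,0,0],
    [0,0,0,0,0,0],
    [0,0,0,0,0,0]
  ],
  "gripper": 140
}}

```text
clock: 22.75
position: [0.5028, 0.332, 0.0455]
tool_rot: [2.991, 1.569, 1.67]
force: [-0.2, 0.6, -0.0]
grip_width: 0.0382
```

Run:
```python
from h import *
plan([.5027,.3319,.19],.249)
C=cam('wrist'); im=grab_frame('wrist'); save('w9',im)
```

```text
pos [0.5028 0.332  0.0455] psi 0.25 q [-1.02  0.83  0.51  1.81 -0.62  0.67  0.1 ] t 22.75 w 0.0382 F [-0.2  0.6 -0. ]
rotvec [ 0.001 -0.002 -0.   ] then shift mm [-1.445e+02 -1.000e-01  0.000e+00]
```

View pics/w9.png

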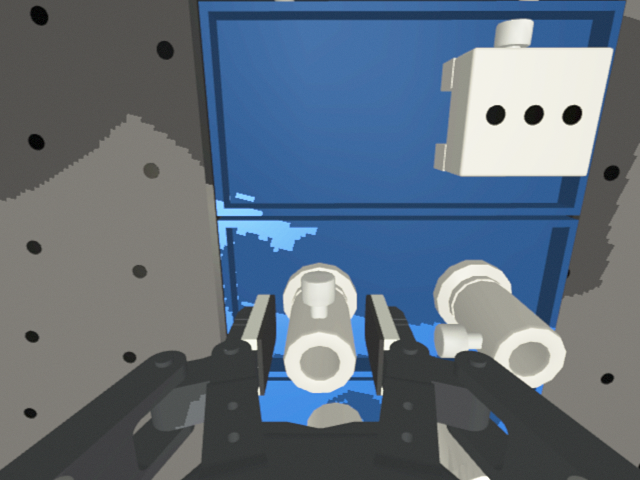

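Emit:
{"method": "jog_arm", "body": {
  "commands": [
    [-8,0,0,0,0,0],
    [-15,0,0,0,0,0],
    [-20,0,0,0,0,0],
    [-20,0,0,0,0,0],
    [-20,0,0,0,0,0],
    [-20,0,0,0,0,0],
    [-20,0,0,0,0,0],
    [-15,-6,16,0,0,0],
    [0,-12,33,0,0,0],
    [0,-12,33,0,0,0],
    [0,-12,33,0,0,0],
    [0,-12,33,0,0,0],
    [0,-12,33,0,0,0],
    [0,-12,33,0,0,0],
    [0,-12,33,0,0,0],
    [0,-12,33,0,0,0],
    [0,-12,33,0,0,0],
    [0,-6,16,0,0,0],
    [0,0,0,0,0,0],
    [0,0,0,0,0,0]
  ]
}}

```text
clock: 24.8
position: [0.4666, -0.0307, 0.2077]
tool_rot: [2.12, 1.55, 0.795]
force: [0.0, 0.1, -0.1]
grip_width: 0.0389
```

Run:
```python
from h import *
plan([.432,-.372,.2],.05)
```

```text
pos [ 0.4666 -0.0307  0.2077] psi 0.246 q [-0.61  0.4   0.72  2.07 -0.39  0.79  0.6 ] t 24.8 w 0.0389 F [ 0.   0.1 -0.1]
rotvec [ 0.196 -0.012 -0.016] then shift mm [  7.7 -51.6 339.1]
```

Emit:
{"method": "jog_arm", "body": {
  "commands": [
    [0,0,0,0.098,-0.006,-0.008],
    [0,0,0,0.098,-0.006,-0.008],
    [0,-2.5,17,0,0,0],
    [0,-5,33,0,0,0],
    [0,-5,33,0,0,0],
    [0,-5,33,0,0,0],
    [0,-5,33,0,0,0],
    [0,-5,33,0,0,0],
    [0,-5,33,0,0,0],
    [0,-5,33,0,0,0],
    [0,-5,33,0,0,0],
    [0,-5,33,0,0,0],
    [0,-2,17,0,0,0],
    [0,0,0,0,0,0],
    [0,0,0,0,0,0]
  ],
  "gripper": 45
}}

```text
clock: 26.3
position: [0.4425, -0.3593, 0.211]
tool_rot: [2.514, 1.565, 1.011]
force: [0.4, 0.5, 0.1]
grip_width: 0.0702
```

Run:
```python
from h import *
plan([.432,-.373,.2],.05)
C=cam('wrist'); im=grab_frame('wrist'); save('w10',im)
import pickle;pickle.dump(C,open('w10.pkl','wb'))
cv2.imwrite('pics/w10z.png',im[:,:,::-1])
```

```text
pos [ 0.4425 -0.3593  0.211 ] psi 0.068 q [ 0.1   0.57  0.71  1.81 -0.46  0.93  1.08] t 26.3 w 0.0702 F [0.4 0.5 0.1]
rotvec [ 0.018 -0.005 -0.004] then shift mm [ 11.  -11.2  13.2]
```

View pics/w10.png

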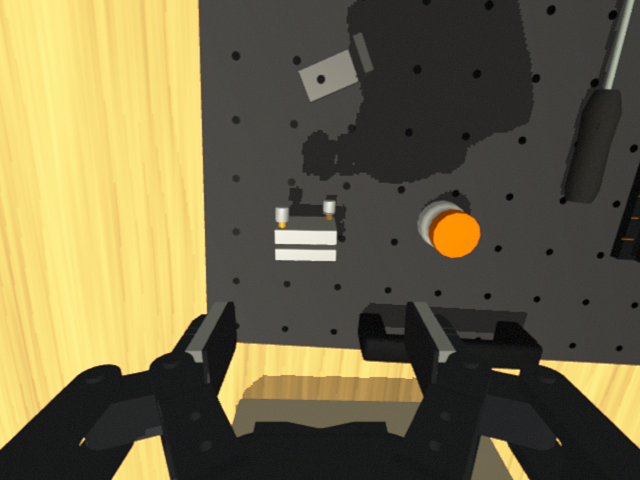

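Run:
```python
from h import *
import pickle
C=pickle.load(open('w10.pkl','rb'))
m=np.array([onz(C,p,.062)[:2] for p in [(275,231),(337,230),(336,261),(275,261)]])
print(m.mean(0),[(np.linalg.norm(d),np.degrees(np.arctan2(d[1],d[0]))) for d in [m[(i+1)%4]-m[i] for i in range(4)]])
cv2.imwrite('pics/w10z.png',cv2.resize(cv2.imread('pics/w10.png')[195:275,255:355],None,fx=6,fy=6,interpolation=2))
plan([*m.mean(0),.1],.05)
```

```text
[ 0.43163513 -0.37514997] [(np.float64(0.04962612131495202), np.float64(4.832739318696389)), (np.float64(0.026386552581286526), np.float64(-87.06060373681332)), (np.float64(0.05009275273050409), np.float64(-176.14507214562195)), (np.float64(0.02555200003881537), np.float64(91.84658144613162))]
pos [ 0.4426 -0.3591  0.211 ] psi 0.068 q [ 0.1   0.57  0.71  1.81 -0.46  0.93  1.08] t 26.35 w 0.0703 F [-0.2  0.2 -0.2]
rotvec [ 0.018 -0.005 -0.004] then shift mm [111.  -11.8  15.5]
```

View pics/w10z.png

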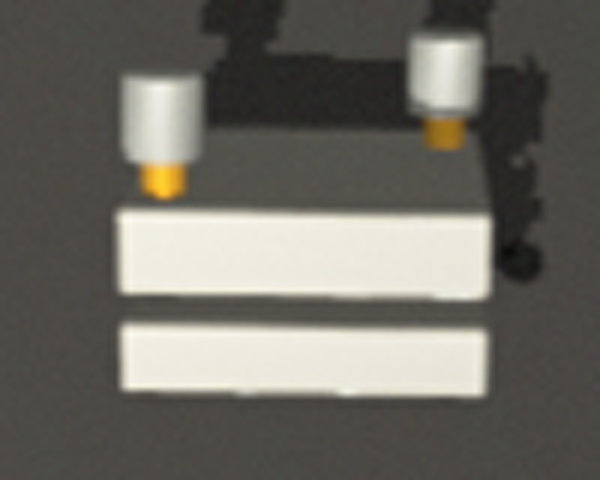

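The mount's plates fit the given sizes (50 x 26 mm), with the centre at (0.4317, -0.375) and jaw yaw about 0.06. I'll move over it and go down.

Emit:
{"method": "jog_arm", "body": {
  "commands": [
    [15,-5.5,7.5,0.01,-0.005,-0.004],
    [15,-5.5,7.5,0,0,0],
    [20,0,0,0,0,0],
    [20,0,0,0,0,0],
    [15,0,0,0,0,0],
    [0,0,0,0,0,0],
    [0,0,0,0,0,0]
  ]
}}

```text
clock: 27.05
position: [0.4314, -0.3718, 0.118]
tool_rot: [-2.18, 1.567, 2.595]
force: [-0.1, 0.0, 0.2]
grip_width: 0.07
```

Run:
```python
from h import *
plan([.4317,-.3748,.037],.06)
C=cam('wrist'); im=grab_frame('wrist'); save('w11',im)
e=[[.4317+a*np.cos(.06)-b*np.sin(.06),-.3748+a*np.sin(.06)+b*np.cos(.06),.062] for a,b in((.025,.013),(-.025,.013),(-.025,-.013),(.025,-.013))]
print(proj(C,e))
```

```text
pos [ 0.4314 -0.3718  0.118 ] psi 0.062 q [ 0.19  0.69  0.61  1.87 -0.56  0.76  1.18] t 27.05 w 0.07 F [-0.1  0.   0.2]
rotvec [ 0.002 -0.002  0.003] then shift mm [81.   0.1  3. ]
[[368.00477655 253.99138664]
 [276.52008986 253.60168214]
 [277.98896686 296.88312106]
 [366.04968078 297.27731068]]
```

View pics/w11.png

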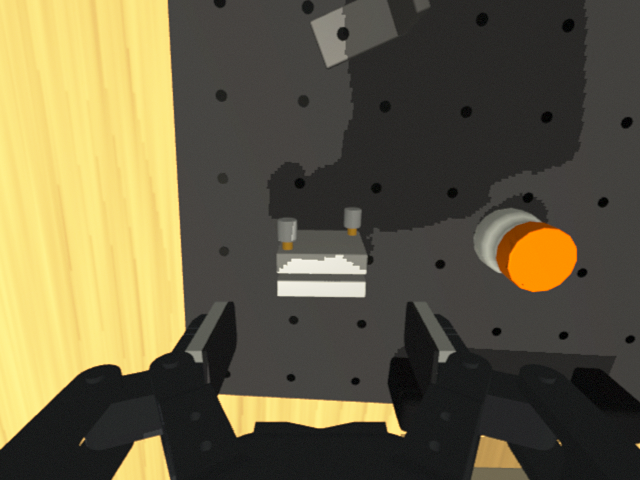

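Emit:
{"method": "jog_arm", "body": {
  "commands": [
    [15,0,3,0,0,0.003],
    [15,0,0,0,0,0],
    [15,0,0,0,0,0],
    [15,0,0,0,0,0],
    [8,0,0,0,0,0],
    [4,0,0,0,0,0],
    [0,0,0,0,0,0],
    [0,0,0,0,0,0]
  ]
}}

```text
clock: 27.9
position: [0.4319, -0.3749, 0.0406]
tool_rot: [2.733, 1.569, 1.224]
force: [0.6, 0.2, 0.0]
grip_width: 0.0705
```

Run:
```python
from h import *
plan([.4317,-.3748,.037],.06)
C=cam('wrist'); im=grab_frame('wrist'); save('w12',im)
```

```text
pos [ 0.4319 -0.3749  0.0406] psi 0.063 q [ 0.27  0.8   0.51  1.89 -0.65  0.62  1.25] t 27.9 w 0.0705 F [0.6 0.2 0. ]
rotvec [ 0.003 -0.002 -0.001] then shift mm [ 3.6 -0.2 -0.2]
```

View pics/w12.png

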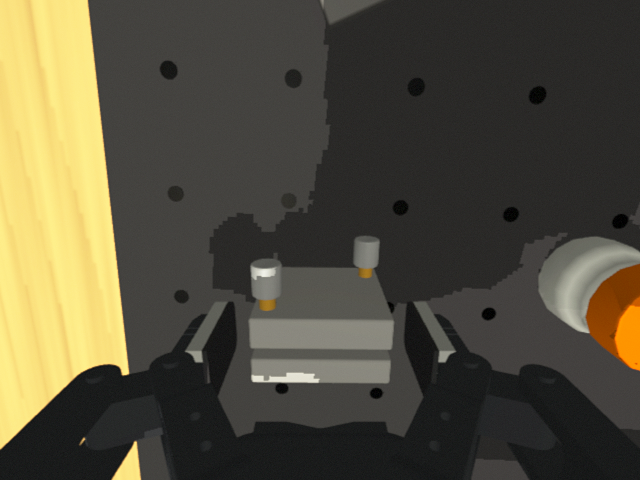

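The mount is centred and square between the pads. I'll go down 3 mm more and grip.

Emit:
{"method": "jog_arm", "body": {
  "commands": [
    [3,0,0,0,0,0],
    [0,0,0,0,0,0],
    [0,0,0,0,0,0]
  ]
}}

```text
clock: 28.25
position: [0.4326, -0.3752, 0.0385]
tool_rot: [1.915, 1.568, 0.407]
force: [0.1, -0.2, -0.4]
grip_width: 0.0703
```

Emit:
{"method": "jog_arm", "body": {
  "commands": [
    [0,0,0,0,0,0],
    [0,0,0,0,0,0],
    [0,0,0,0,0,0],
    [0,0,0,0,0,0],
    [0,0,0,0,0,0]
  ],
  "gripper": 255,
  "newtons": 45
}}

```text
clock: 28.75
position: [0.4328, -0.3752, 0.039]
tool_rot: [1.779, 1.568, 0.271]
force: [0.2, 0.1, -0.9]
grip_width: 0.0496
```

Run:
```python
from h import *
cp=np.array([.5422,.3019]);y=np.deg2rad(14.25);ex=np.array([np.cos(y),np.sin(y)]);ey=np.array([-ex[1],ex[0]])
for x in (-30,-35,-40): print(x,cp-ey*.117+ex*x/1000)
plan([.54,.18,.2],.249)
plan([.54,.18,.2],.249+np.pi/2)
plan([.54,.18,.2],.249-np.pi/2)
```

```text
-30 [0.54192301 0.18111538]
-35 [0.53707685 0.17988462]
-40 [0.5322307  0.17865385]
pos [ 0.4328 -0.3752  0.039 ] psi 0.063 q [ 0.27  0.81  0.5   1.89 -0.65  0.61  1.26] t 28.75 w 0.0496 F [ 0.2  0.1 -0.9]
rotvec [-0.186 -0.    -0.003] then shift mm [-161.   240.7 -511.7]
pos [ 0.4328 -0.3752  0.039 ] psi 0.063 q [ 0.27  0.81  0.5   1.89 -0.65  0.61  1.26] t 28.75 w 0.0496 F [ 0.2  0.1 -0.9]
rotvec [-1.757  0.002 -0.003] then shift mm [-161.   511.7  240.7]
pos [ 0.4328 -0.3752  0.039 ] psi 0.063 q [ 0.27  0.81  0.5   1.89 -0.65  0.61  1.26] t 28.75 w 0.0496 F [ 0.2  0.1 -0.9]
rotvec [ 1.385 -0.003 -0.002] then shift mm [-161.  -511.7 -240.7]
```

Emit:
{"method": "jog_arm", "body": {
  "commands": [
    [-5,0,0,0,0,0],
    [-15,0,0,0,0,0],
    [-20,0,0,-0.1,0,0],
    [-20,0,0,-0.1,0,0],
    [-20,0,0,-0.1,0,0],
    [-20,0,0,-0.1,0,0],
    [-20,0,0,-0.1,0,0],
    [-15,0,0,-0.1,0,0],
    [-10,0,0,-0.1,0,0],
    [-10,0,0,-0.1,0,0],
    [0,0,0,-0.1,0,0],
    [0,0,0,-0.1,0,0],
    [0,0,0,-0.1,0,0],
    [0,0,0,-0.1,0,0],
    [0,0,0,-0.1,0,0],
    [0,0,0,-0.1,0,0],
    [0,0,0,-0.1,0,0],
    [0,0,0,-0.1,0,0],
    [0,0,0,0,0,0]
  ]
}}

```text
clock: 30.65
position: [0.427, -0.379, 0.2213]
tool_rot: [-1.328, 1.557, -1.179]
force: [-0.6, -0.5, -1.9]
grip_width: 0.0493
```

Run:
```python
from h import *
plan([.5497,.1831,.19],.249+np.pi/2)
C=cam('wrist'); im=grab_frame('wrist'); save('w13',im)
```

```text
pos [ 0.427  -0.379   0.2213] psi 1.72 q [ 0.44  0.46  0.25  1.79 -0.13  0.89  2.46] t 30.65 w 0.0493 F [-0.6 -0.5 -1.9]
rotvec [-0.1    0.003  0.014] then shift mm [ 31.3 514.6 257.5]
```

View pics/w13.png

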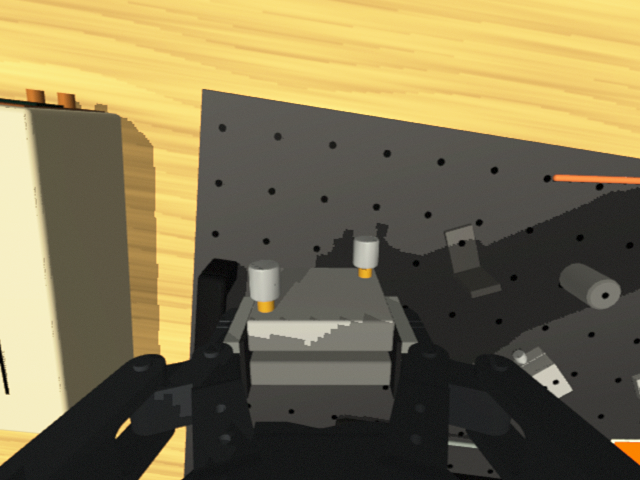

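q7 is near its limit (2.46), so I'll move first and turn the rest later. The mount is held straight.

Emit:
{"method": "jog_arm", "body": {
  "commands": [
    [0,17,7,0,0,0],
    [0,35,13,0,0,0],
    [0,35,13,0,0,0],
    [0,35,13,0,0,0],
    [0,35,13,0,0,0],
    [0,35,13,0,0,0],
    [0,35,13,0,0,0],
    [0,0,0,0,0,0]
  ]
}}

```text
clock: 31.5
position: [0.4814, -0.1367, 0.2215]
tool_rot: [-1.298, 1.552, -1.188]
force: [-0.7, -0.5, -1.6]
grip_width: 0.0494
```

Run:
```python
from h import *
plan([.5497,.1831,.19],.249+np.pi/2)
```

```text
pos [ 0.4814 -0.1367  0.2215] psi 1.681 q [-0.03  0.35  0.22  1.96 -0.08  0.83  1.92] t 31.5 w 0.0494 F [-0.7 -0.5 -1.6]
rotvec [-0.139  0.004  0.018] then shift mm [ 31.5 293.1 145. ]
```

Emit:
{"method": "jog_arm", "body": {
  "commands": [
    [0,0,0,-0.07,0.002,0.009],
    [0,0,0,-0.069,0.002,0.009],
    [0,17,8,0,0,0],
    [0,32,16,0,0,0],
    [0,32,16,0,0,0],
    [0,32,16,0,0,0],
    [0,32,16,0,0,0],
    [0,32,16,0,0,0],
    [0,32,16,0,0,0],
    [0,32,16,0,0,0],
    [0,32,16,0,0,0],
    [0,10,5,0,0,0],
    [0,0,0,0,0,0],
    [0,0,0,0,0,0]
  ]
}}

```text
clock: 32.9
position: [0.5559, 0.178, 0.2263]
tool_rot: [-1.293, 1.564, -1.091]
force: [0.4, -0.7, -0.3]
grip_width: 0.0493
```

Run:
```python
from h import *
plan([.5497,.1831,.12],.249+np.pi/2)
```

```text
pos [0.5559 0.178  0.2263] psi 1.774 q [-0.5   0.48  0.12  1.74 -0.06  0.93  1.42] t 32.9 w 0.0493 F [ 0.4 -0.7 -0.3]
rotvec [-0.046  0.002  0.006] then shift mm [106.3   6.4  -4.8]
```

Emit:
{"method": "jog_arm", "body": {
  "commands": [
    [15,0,0,-0.046,0.002,0.006],
    [20,6,-5,0,0,0],
    [20,0,0,0,0,0],
    [20,0,0,0,0,0],
    [20,0,0,0,0,0],
    [10,0,0,0,0,0],
    [0,0,0,0,0,0],
    [0,0,0,0,0,0]
  ]
}}

```text
clock: 33.7
position: [0.5507, 0.1693, 0.1215]
tool_rot: [-1.119, 1.566, -0.89]
force: [-0.7, 0.0, -0.7]
grip_width: 0.0492
```

Run:
```python
from h import *
plan([.5497,.1831,.048],.249+np.pi/2)
C=cam('wrist'); im=grab_frame('wrist'); save('w14',im)
```

```text
pos [0.5507 0.1693 0.1215] psi 1.801 q [-0.47  0.6   0.09  1.84 -0.07  0.7   1.46] t 33.7 w 0.0492 F [-0.7  0.  -0.7]
rotvec [-0.019  0.002  0.005] then shift mm [73.5 13.6  2.5]
```

View pics/w14.png

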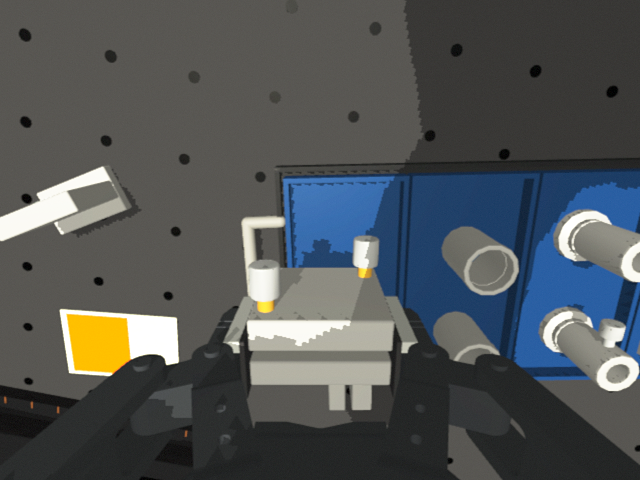

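Emit:
{"method": "jog_arm", "body": {
  "commands": [
    [0,7,1.5,-0.019,0.002,0.005],
    [0,6.5,1,0,0,0],
    [0,0,0,0,0,0],
    [0,0,0,0,0,0]
  ]
}}

```text
clock: 34.15
position: [0.5509, 0.1851, 0.124]
tool_rot: [0.376, 1.567, 0.627]
force: [-0.1, 0.5, -1.1]
grip_width: 0.0495
```

Run:
```python
from h import *
plan([.5497,.1831,.048],.249+np.pi/2)
C=cam('wrist'); im=grab_frame('wrist'); save('w15',im)
```

```text
pos [0.5509 0.1851 0.124 ] psi 1.822 q [-0.48  0.6   0.08  1.82 -0.07  0.71  1.46] t 34.15 w 0.0495 F [-0.1  0.5 -1.1]
rotvec [ 0.002  0.004 -0.002] then shift mm [76.  -1.7 -1.7]
```

View pics/w15.png

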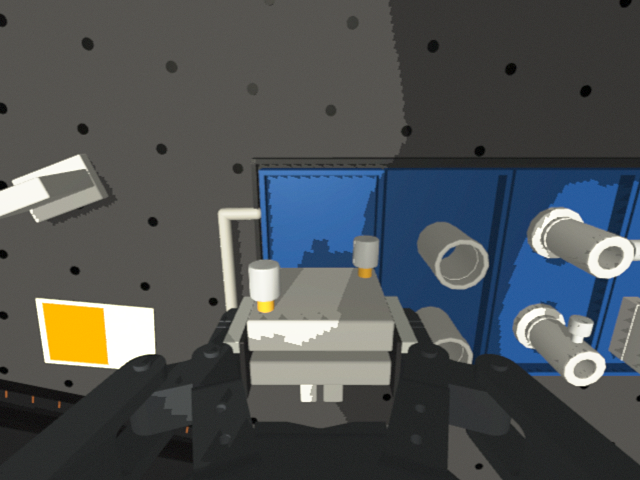

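The mount is centred over its bin (columns 260–382, mount centre at 320). Going down.

Emit:
{"method": "jog_arm", "body": {
  "commands": [
    [15,-0.5,-1.5,0,0.004,-0.002],
    [15,0,0,0,0,0],
    [15,0,0,0,0,0],
    [12,0,0,0,0,0],
    [8,0,0,0,0,0],
    [2,0,0,0,0,0],
    [0,0,0,0,0,0],
    [0,0,0,0,0,0]
  ]
}}

```text
clock: 35.0
position: [0.5487, 0.1835, 0.0511]
tool_rot: [-2.583, 1.568, -2.332]
force: [0.1, -1.4, -1.1]
grip_width: 0.0495
```

Run:
```python
from h import *
plan([.5497,.1831,.048],.249+np.pi/2)
```

```text
pos [0.5487 0.1835 0.0511] psi 1.821 q [-0.47  0.72  0.07  1.85 -0.08  0.58  1.47] t 35.0 w 0.0495 F [ 0.1 -1.4 -1.1]
rotvec [ 0.001 -0.002  0.001] then shift mm [ 3.1 -0.6  0.8]
```

Emit:
{"method": "jog_arm", "body": {
  "commands": [
    [1.5,0,0,0,0,0],
    [1,0,0,0,0,0],
    [0,0,0,0,0,0],
    [1,0,0,0,0,0],
    [0,0,0,0,0,0],
    [0,0,0,0,0,0]
  ]
}}

```text
clock: 35.6
position: [0.5497, 0.1838, 0.0489]
tool_rot: [-0.975, 1.57, -0.725]
force: [0.3, 0.5, -1.6]
grip_width: 0.0497
```

Emit:
{"method": "jog_arm", "body": {
  "commands": [
    [1,0,0,0,0,0],
    [0,0,0,0,0,0],
    [0,0,0,0,0,0]
  ]
}}

```text
clock: 35.9
position: [0.5498, 0.1839, 0.048]
tool_rot: [-0.739, 1.57, -0.488]
force: [0.2, -0.3, -0.5]
grip_width: 0.049
```

Emit:
{"method": "jog_arm", "body": {
  "commands": [
    [1,0,0,0,0,0],
    [0,0,0,0,0,0],
    [0,0,0,0,0,0]
  ]
}}

```text
clock: 36.2
position: [0.5499, 0.1839, 0.0482]
tool_rot: [-0.43, 1.569, -0.179]
force: [1.2, 0.4, -0.8]
grip_width: 0.0498
```

Emit:
{"method": "jog_arm", "body": {
  "commands": [
    [0,0,0,0,0,0],
    [0,0,0,0,0,0],
    [0,0,0,0,0,0],
    [0,0,0,0,0,0]
  ],
  "gripper": 76
}}

```text
clock: 36.6
position: [0.55, 0.1839, 0.048]
tool_rot: [-0.457, 1.569, -0.207]
force: [-1.1, 1.7, 0.2]
grip_width: 0.0602
```

Run:
```python
from h import *
plan([.5499,.1839,.2],.249+np.pi/2)
C=cam('wrist'); im=grab_frame('wrist'); save('w16',im)
```

```text
pos [0.55   0.1839 0.048 ] psi 1.821 q [-0.47  0.72  0.07  1.85 -0.08  0.57  1.47] t 36.6 w 0.0602 F [-1.1  1.7  0.2]
rotvec [0.001 0.001 0.001] then shift mm [-1.52e+02  0.00e+00 -1.00e-01]
```

View pics/w16.png

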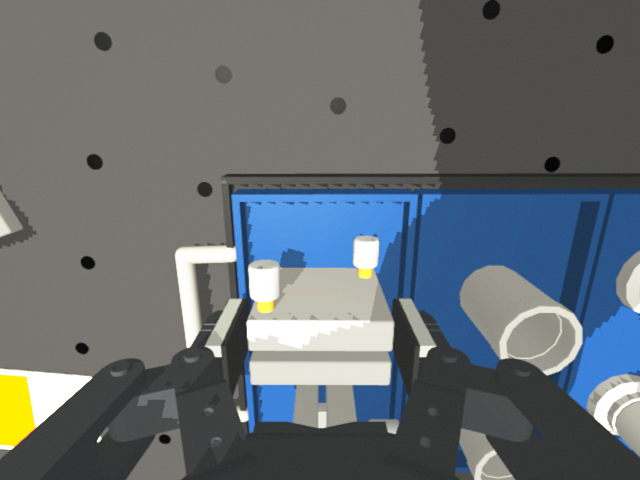

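The mount stands free in its bin. Next is the carrier, so I'll lift and turn towards jaw yaw -0.77.

Emit:
{"method": "jog_arm", "body": {
  "commands": [
    [-8,0,0,0,0,0],
    [-15,0,0,0,0,0],
    [-20,0,0,0,0,0],
    [-20,0,0,0,0,0],
    [-20,0,0,0,0,0],
    [-20,0,0,0.13,0,0],
    [-20,0,0,0.13,0,0],
    [-20,0,0,0.13,0,0],
    [0,0,0,0.13,0,0],
    [0,0,0,0.13,0,0],
    [0,0,0,0.13,0,0],
    [0,0,0,0.13,0,0],
    [0,0,0,0.13,0,0],
    [0,0,0,0.13,0,0],
    [0,0,0,0.13,0,0],
    [0,0,0,0.13,0,0],
    [0,0,0,0.13,0,0],
    [0,0,0,0.13,0,0],
    [0,0,0,0.13,0,0],
    [0,0,0,0.13,0,0]
  ]
}}

```text
clock: 38.65
position: [0.5493, 0.1856, 0.223]
tool_rot: [2.75, 1.547, 0.972]
force: [-0.6, 0.6, 0.0]
grip_width: 0.0602
```

Run:
```python
from h import *
plan([.567,-.131,.2],-.77)
```

```text
pos [0.5493 0.1856 0.223 ] psi -0.207 q [-0.87  0.54  0.65  1.78 -0.42  0.93 -0.25] t 38.65 w 0.0602 F [-0.6  0.6  0. ]
rotvec [ 0.563 -0.024 -0.003] then shift mm [ 23.  233.2 215. ]
```

Emit:
{"method": "jog_arm", "body": {
  "commands": [
    [0,0,0,0.11,-0.005,0],
    [0,0,0,0.11,-0.005,0],
    [0,0,0,0.11,-0.005,0],
    [0,0,0,0.11,-0.005,0],
    [0,0,0,0.11,-0.004,0],
    [0,14,13,0,0,0],
    [0,28,26,0,0,0],
    [0,28,26,0,0,0],
    [0,28,26,0,0,0],
    [0,28,26,0,0,0],
    [0,28,26,0,0,0],
    [0,28,26,0,0,0],
    [0,28,26,0,0,0],
    [0,12,11,0,0,0],
    [0,0,0,0,0,0],
    [0,0,0,0,0,0]
  ]
}}

```text
clock: 40.25
position: [0.5591, -0.1288, 0.236]
tool_rot: [-2.879, 1.547, 1.064]
force: [0.0, -0.1, -0.4]
grip_width: 0.0601
```

Run:
```python
from h import *
plan([.567,-.131,.2],-.77)
C=cam('wrist'); im=grab_frame('wrist'); save('w17',im)
import pickle;pickle.dump(C,open('w17.pkl','wb'))
e=[[.567+a*np.cos(.77)+b*np.sin(.77),-.131-a*np.sin(.77)+b*np.cos(.77),.042] for a,b in((.022,.02),(-.022,.02),(-.022,-.02),(.022,-.02))]
print(proj(C,e))
```

```text
pos [ 0.5591 -0.1288  0.236 ] psi -0.77 q [-0.4   0.57  0.79  1.78 -0.5   1.   -0.18] t 40.25 w 0.0601 F [ 0.  -0.1 -0.4]
rotvec [ 0.    -0.023  0.006] then shift mm [36.   7.2 -3.9]
[[353.54156911 192.81460655]
 [304.7099961  192.70292119]
 [305.14878139 235.56261339]
 [352.38463782 235.69982749]]
```

View pics/w17.png

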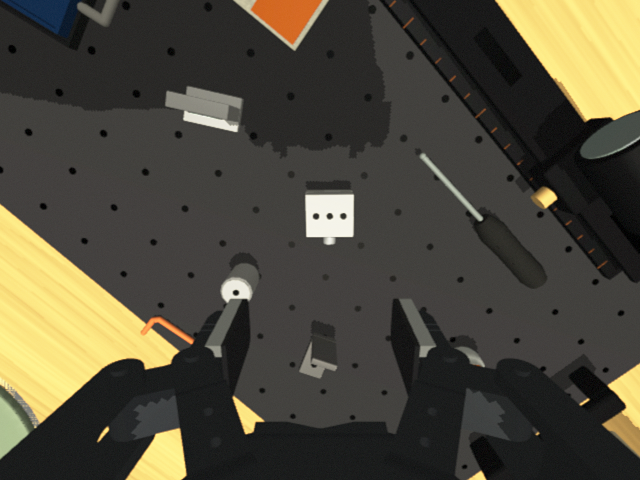

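The carrier's top spans (305–354, 194–237), square to the jaws, with the knob at the bottom. This matches the prediction to within 1–2 px.

Emit:
{"method": "jog_arm", "body": {
  "commands": [
    [0,3.5,-2,0,-0.012,0.003],
    [0,3.5,-2,0,-0.011,0.003],
    [20,0,0,0,0,0],
    [20,0,0,0,0,0],
    [20,0,0,0,0,0],
    [20,0,0,0,0,0],
    [20,0,0,0,0,0],
    [10,0,0,0,0,0],
    [0,0,0,0,0,0],
    [0,0,0,0,0,0]
  ]
}}

```text
clock: 41.3
position: [0.5721, -0.1212, 0.1226]
tool_rot: [0.211, 1.568, -2.112]
force: [-0.3, 0.7, -0.2]
grip_width: 0.0601
```

Run:
```python
from h import *
plan([.567,-.131,.029],-.77)
C=cam('wrist'); im=grab_frame('wrist'); save('w18',im)
e=[[.567+a*np.cos(.77)+b*np.sin(.77),-.131-a*np.sin(.77)+b*np.cos(.77),.042] for a,b in((.022,.02),(-.022,.02),(-.022,-.02),(.022,-.02))]
print(proj(C,e))
```

```text
pos [ 0.5721 -0.1212  0.1226] psi -0.752 q [-0.34  0.73  0.67  1.83 -0.61  0.8  -0.1 ] t 41.3 w 0.0601 F [-0.3  0.7 -0.2]
rotvec [ 0.018  0.003 -0.001] then shift mm [93.6  3.1 10.6]
[[361.02533313 241.0101342 ]
 [289.01184838 239.74180834]
 [289.44474826 299.10838328]
 [357.75118564 300.23796141]]
```

View pics/w18.png

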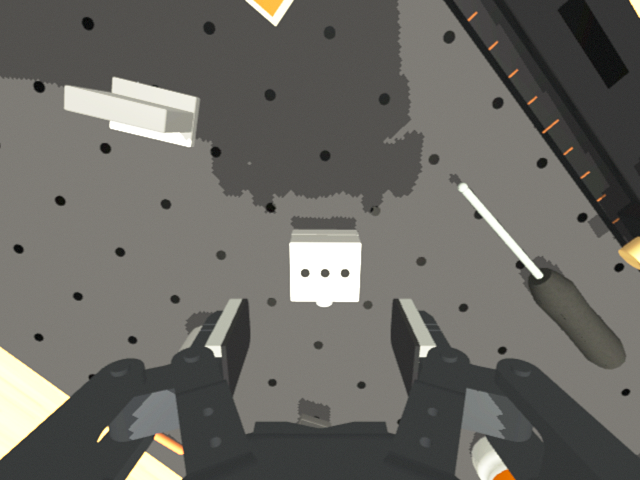

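Emit:
{"method": "jog_arm", "body": {
  "commands": [
    [0,3,5.5,0.01,0,0],
    [0,0,5,0,0,0],
    [0,0,0,0,0,0],
    [15,0,0,0,0,0],
    [15,0,0,0,0,0],
    [15,0,0,0,0,0],
    [0,0,0,0,0,0],
    [0,0,0,0,0,0]
  ]
}}

```text
clock: 42.15
position: [0.5674, -0.1322, 0.0759]
tool_rot: [1.234, 1.568, -1.101]
force: [-0.1, 0.0, 0.6]
grip_width: 0.06
```

Run:
```python
from h import *
plan([.567,-.131,.029],-.765)
C=cam('wrist'); im=grab_frame('wrist'); save('w19',im)
```

```text
pos [ 0.5674 -0.1322  0.0759] psi -0.764 q [-0.28  0.78  0.61  1.86 -0.66  0.71 -0.05] t 42.15 w 0.06 F [-0.1  0.   0.6]
rotvec [ 0.001  0.001 -0.002] then shift mm [46.9 -1.1 -0.6]
```

View pics/w19.png

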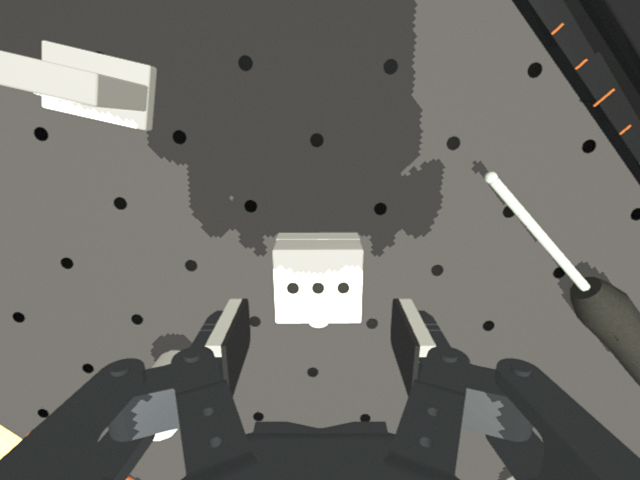

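Emit:
{"method": "jog_arm", "body": {
  "commands": [
    [12,-1,-0.5,0,0,0],
    [12,0,0,0,0,0],
    [12,0,0,0,0,0],
    [7,0,0,0,0,0],
    [0,0,0,0,0,0],
    [0,0,0,0,0,0]
  ]
}}

```text
clock: 42.8
position: [0.5671, -0.131, 0.0291]
tool_rot: [1.281, 1.568, -1.053]
force: [0.2, 0.5, 0.7]
grip_width: 0.0602
```

Run:
```python
from h import *
plan([.567,-.131,.029],-.765)
```

```text
pos [ 0.5671 -0.131   0.0291] psi -0.763 q [-0.24  0.85  0.55  1.87 -0.72  0.63 -0.01] t 42.8 w 0.0602 F [0.2 0.5 0.7]
rotvec [ 0.002  0.001 -0.002] then shift mm [ 0.1 -0.1  0.1]
```

Emit:
{"method": "jog_arm", "body": {
  "commands": [
    [0,0,0,0,0,0],
    [0,0,0,0,0,0],
    [0,0,0,0,0,0],
    [0,0,0,0,0,0],
    [0,0,0,0,0,0]
  ],
  "gripper": 255,
  "newtons": 45
}}

```text
clock: 43.3
position: [0.5676, -0.1311, 0.0303]
tool_rot: [1.641, 1.567, -0.693]
force: [-0.6, 0.4, -0.9]
grip_width: 0.0432
```

Run:
```python
from h import *
cp=np.array([.5422,.3019]);y=np.deg2rad(14.25);ex=np.array([np.cos(y),np.sin(y)]);ey=np.array([-ex[1],ex[0]])
t=cp+ey*.122-ex*.028;print(t)
plan([*t,.2],.249)
C=cam('wrist'); im=grab_frame('wrist'); save('w20',im)
```

```text
[0.48503083 0.41325388]
pos [ 0.5676 -0.1311  0.0303] psi -0.763 q [-0.24  0.85  0.55  1.87 -0.72  0.63 -0.01] t 43.3 w 0.0432 F [-0.6  0.4 -0.9]
rotvec [-1.012  0.002 -0.003] then shift mm [-169.7   54.1 -547.9]
```

View pics/w20.png

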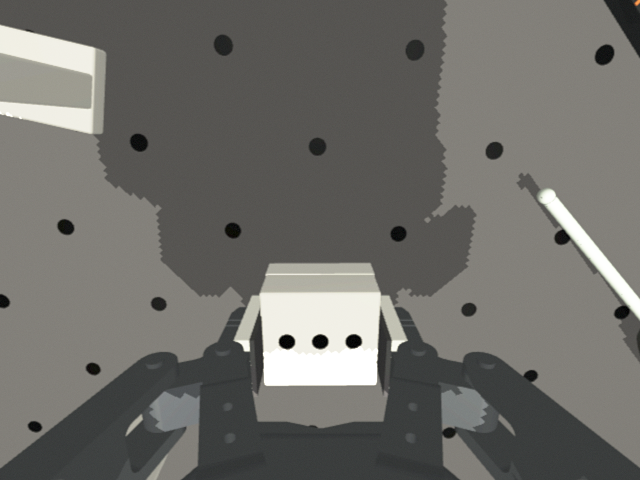

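Emit:
{"method": "jog_arm", "body": {
  "commands": [
    [-5,0,0,0,0,0],
    [-15,0,0,0,0,0],
    [-20,0,0,-0.1,0,0],
    [-20,0,0,-0.1,0,0],
    [-20,0,0,-0.1,0,0],
    [-20,0,0,-0.1,0,0],
    [-20,0,0,-0.1,0,0],
    [-15,0,0,-0.1,0,0],
    [-10,0,0,-0.1,0,0],
    [-10,0,0,-0.1,0,0],
    [0,0,0,-0.1,0,0],
    [0,0,0,-0.08,0,0],
    [0,0,0,0,0,0],
    [0,0,0,0,0,0]
  ]
}}

```text
clock: 44.75
position: [0.5657, -0.134, 0.2063]
tool_rot: [0.61, 1.559, -0.712]
force: [-0.9, -0.2, -1.3]
grip_width: 0.0429
```

Run:
```python
from h import *
plan([.485,.4133,.2],.249)
```

```text
pos [ 0.5657 -0.134   0.2063] psi 0.249 q [-0.2   0.53  0.47  1.78 -0.3   0.89  0.65] t 44.75 w 0.0429 F [-0.9 -0.2 -1.3]
rotvec [-0.     0.01  -0.007] then shift mm [   6.3   56.6 -550.3]
```

Emit:
{"method": "jog_arm", "body": {
  "commands": [
    [0,2,-17,0,0.01,-0.007],
    [0,4,-34,0,0,0],
    [0,4,-34,0,0,0],
    [0,4,-34,0,0,0],
    [0,4,-34,0,0,0],
    [0,4,-34,0,0,0],
    [0,4,-34,0,0,0],
    [0,4,-34,0,0,0],
    [0,4,-34,0,0,0],
    [0,4,-34,0,0,0],
    [0,4,-34,0,0,0],
    [0,4,-34,0,0,0],
    [0,4,-34,0,0,0],
    [0,4,-34,0,0,0],
    [0,4,-34,0,0,0],
    [0,2,-17,0,0,0],
    [0,0,0,0,0,0],
    [0,0,0,0,0,0]
  ]
}}

```text
clock: 46.55
position: [0.4914, 0.4076, 0.2062]
tool_rot: [-1.582, 1.558, -2.933]
force: [0.4, -1.4, -1.5]
grip_width: 0.043
```

Run:
```python
from h import *
plan([.485,.4133,.12],.249)
```

```text
pos [0.4914 0.4076 0.2062] psi 0.22 q [-1.07  0.63  0.45  1.61 -0.32  0.99 -0.3 ] t 46.55 w 0.043 F [ 0.4 -1.4 -1.5]
rotvec [-0.029 -0.     0.013] then shift mm [86.2 -4.8 -7.1]
```

Emit:
{"method": "jog_arm", "body": {
  "commands": [
    [10,-2,-3,-0.029,0,0.013],
    [18,-2,-3,0,0,0],
    [18,0,0,0,0,0],
    [18,0,0,0,0,0],
    [18,0,0,0,0,0],
    [5,0,0,0,0,0],
    [0,0,0,0,0,0],
    [0,0,0,0,0,0]
  ]
}}

```text
clock: 47.35
position: [0.4887, 0.4039, 0.1193]
tool_rot: [0.69, 1.568, -0.646]
force: [-0.6, 0.4, -1.4]
grip_width: 0.0432
```

Run:
```python
from h import *
plan([.485,.4133,.039],.249)
C=cam('wrist'); im=grab_frame('wrist'); save('w21',im)
```

```text
pos [0.4887 0.4039 0.1193] psi 0.235 q [-1.04  0.72  0.4   1.69 -0.36  0.8  -0.25] t 47.35 w 0.0432 F [-0.6  0.4 -1.4]
rotvec [-0.014  0.002 -0.002] then shift mm [ 80.3  -1.2 -10.1]
```

View pics/w21.png

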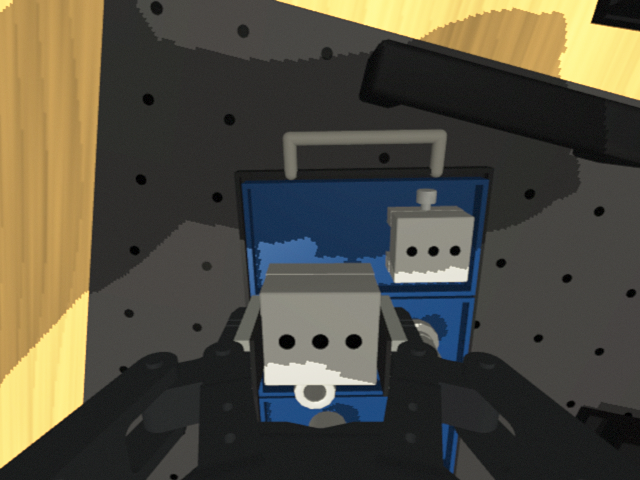

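Emit:
{"method": "jog_arm", "body": {
  "commands": [
    [0,-1,-5,-0.014,0,0],
    [0,0,-5,0,0,0],
    [15,0,0,0,0,0],
    [15,0,0,0,0,0],
    [0,0,0,0,0,0],
    [0,0,0,0,0,0]
  ]
}}

```text
clock: 48.0
position: [0.4853, 0.4152, 0.0884]
tool_rot: [1.364, 1.567, 0.044]
force: [0.5, 0.2, 0.3]
grip_width: 0.043
```

Run:
```python
from h import *
plan([.485,.4133,.039],.249)
C=cam('wrist'); im=grab_frame('wrist'); save('w22',im)
```

```text
pos [0.4853 0.4152 0.0884] psi 0.251 q [-1.04  0.77  0.37  1.69 -0.38  0.75 -0.24] t 48.0 w 0.043 F [0.5 0.2 0.3]
rotvec [ 0.002  0.001 -0.004] then shift mm [49.4 -0.8  1.7]
```

View pics/w22.png

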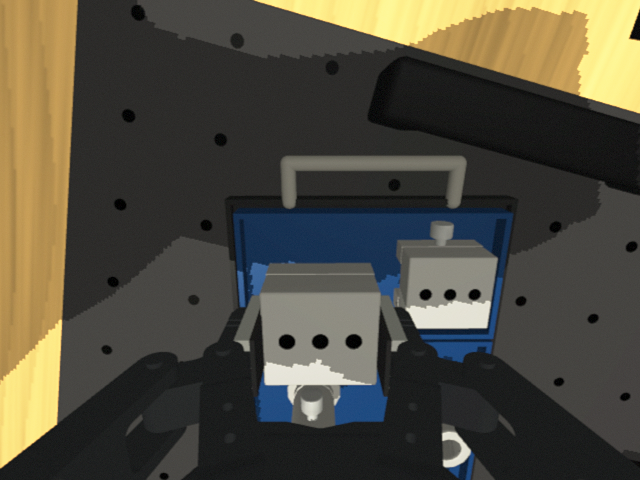

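Emit:
{"method": "jog_arm", "body": {
  "commands": [
    [12,-0.8,1.7,0,0,-0.003],
    [12,0,0,0,0,0],
    [8,0,0,0,0,0],
    [0,0,0,0,0,0],
    [0,0,0,0,0,0]
  ]
}}

```text
clock: 48.55
position: [0.485, 0.4127, 0.0533]
tool_rot: [0.069, 1.57, -1.251]
force: [-0.2, -0.7, -0.3]
grip_width: 0.0435
```

Run:
```python
from h import *
plan([.485,.4133,.039],.249)
```

```text
pos [0.485  0.4127 0.0533] psi 0.25 q [-1.02  0.81  0.35  1.7  -0.4   0.7  -0.22] t 48.55 w 0.0435 F [-0.2 -0.7 -0.3]
rotvec [ 0.001  0.001 -0.   ] then shift mm [14.3  0.1 -0.6]
```

Emit:
{"method": "jog_arm", "body": {
  "commands": [
    [6,0,0,0,0,0],
    [5,0,0,0,0,0],
    [1,0,0,0,0,0],
    [0,0,0,0,0,0],
    [0,0,0,0,0,0]
  ]
}}

```text
clock: 49.05
position: [0.4853, 0.413, 0.0409]
tool_rot: [1.001, 1.57, -0.319]
force: [-0.3, 0.8, -1.9]
grip_width: 0.0432
```

Emit:
{"method": "jog_arm", "body": {
  "commands": [
    [1,0,0,0,0,0],
    [0,0,0,0,0,0],
    [1,0,0,0,0,0],
    [0,0,0,0,0,0]
  ]
}}

```text
clock: 49.45
position: [0.4855, 0.4132, 0.0392]
tool_rot: [1.424, 1.569, 0.104]
force: [0.1, -0.1, -1.3]
grip_width: 0.0432
```

Emit:
{"method": "jog_arm", "body": {
  "commands": [
    [1,0,0,0,0,0],
    [0,0,0,0,0,0],
    [0,0,0,0,0,0]
  ]
}}

```text
clock: 49.75
position: [0.4857, 0.4133, 0.0386]
tool_rot: [1.627, 1.569, 0.307]
force: [0.1, -0.4, -2.0]
grip_width: 0.0432
```

Emit:
{"method": "jog_arm", "body": {
  "commands": [
    [1,0,0,0,0,0],
    [0,0,0,0,0,0],
    [0,0,0,0,0,0]
  ]
}}

```text
clock: 50.05
position: [0.4859, 0.4135, 0.0388]
tool_rot: [1.913, 1.568, 0.593]
force: [-0.2, 0.3, -0.9]
grip_width: 0.0431
```

Emit:
{"method": "jog_arm", "body": {
  "commands": [
    [0,0,0,0,0,0],
    [0,0,0,0,0,0],
    [0,0,0,0,0,0],
    [0,0,0,0,0,0]
  ],
  "gripper": 106
}}

```text
clock: 50.45
position: [0.4859, 0.4135, 0.0385]
tool_rot: [1.86, 1.568, 0.539]
force: [-0.2, 0.3, -0.2]
grip_width: 0.0499
```

Run:
```python
from h import *
plan([.4859,.4135,.2],.249)
C=cam('wrist'); im=grab_frame('wrist'); save('w23',im)
```

```text
pos [0.4859 0.4135 0.0385] psi 0.25 q [-1.02  0.84  0.34  1.7  -0.4   0.67 -0.21] t 50.45 w 0.0499 F [-0.2  0.3 -0.2]
rotvec [ 0.001 -0.001 -0.002] then shift mm [-161.5    0.     0. ]
```

View pics/w23.png

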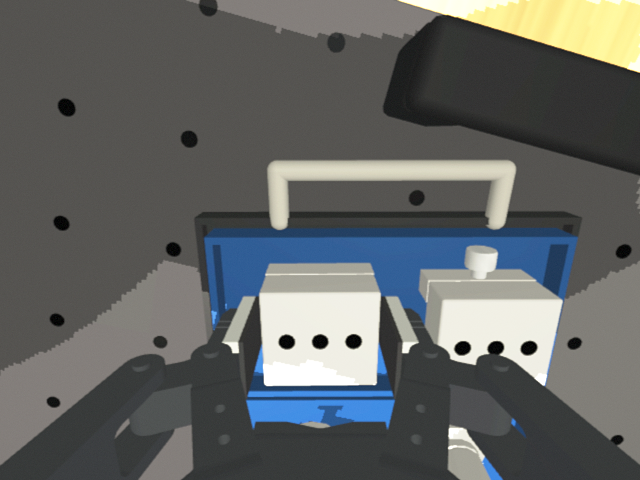

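The carrier is released and standing square. I'll lift clear, back away and check.

Emit:
{"method": "jog_arm", "body": {
  "commands": [
    [-5,0,0,0,0,0],
    [-10,0,0,0,0,0],
    [-15,0,0,0,0,0],
    [-20,0,0,0,0,0],
    [-20,0,0,0,0,0],
    [-20,0,0,0,0,0],
    [-20,0,0,0,0,0],
    [-20,0,0,0,0,0],
    [-20,0,0,0,0,0],
    [-15,0,0,0,0,0],
    [0,-25,-25,0,0,0],
    [0,-25,-25,0,0,0],
    [0,-25,-25,0,0,0],
    [0,-25,-25,0,0,0],
    [0,-25,-25,0,0,0],
    [0,-20,-20,0,0,0],
    [0,0,0,0,0,0],
    [0,0,0,0,0,0],
    [0,0,0,0,0,0]
  ]
}}

```text
clock: 52.4
position: [0.3055, 0.5203, 0.2335]
tool_rot: [2.275, 1.551, 0.949]
force: [-0.5, 0.7, 0.5]
grip_width: 0.05
```

Run:
```python
from h import *
s=observe();print(s['clock'],s['position'],s['force'])
t=grab_frame('top');c=grab_frame('scene')
a=cv2.resize(t[170:290,90:290],(640,384),interpolation=2)
b=cv2.resize(c[140:270,350:530],(640,462),interpolation=2)
save('f1',t);save('f2',a);save('f3',b);save('f4',c)
```

```text
52.4 [0.30548781 0.52032375 0.23353235] [-0.53066424  0.70639408  0.51584538]
```

View pics/f1.png

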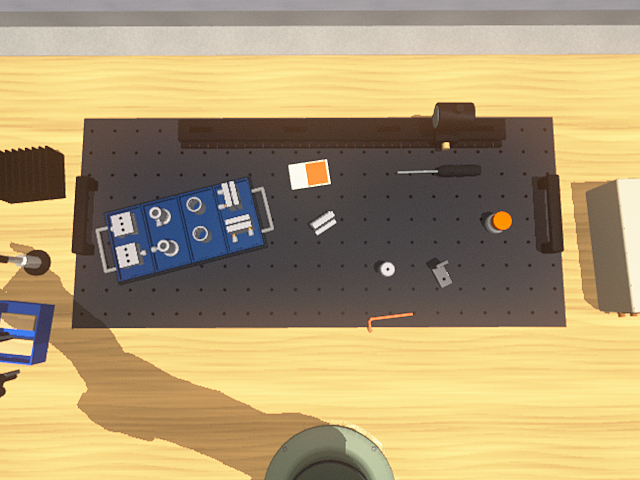

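View pics/f3.png

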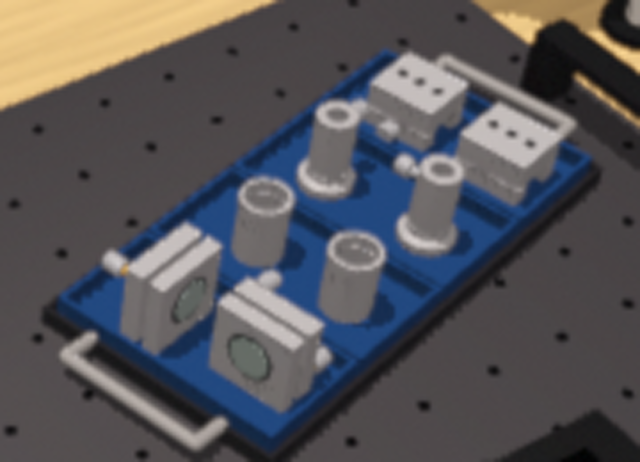

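View pics/f4.png

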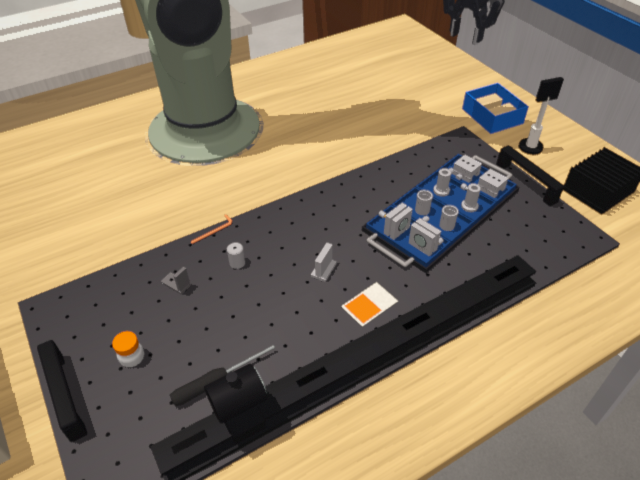

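All four parts stand upright in front of their matching samples. The pillar (388,268) and the one-plate mount (322,222) are where they started. The gripper is clear, so I'll hand the job in.

```bash
python3 -c "
from workcell import bot
print(bot.job_done())"
```

```text
the job is handed in; nothing more can be done
None
```

I moved the lens tube, post holder, two-plate mirror mount and rail carrier, in that order, into the bins with the matching samples. The job was handed in at about 52 s of the 99 s allowed.

- **Final pictures (top and scene cameras):** all four parts stand upright on their bin floors. The solid pillar, the one-plate mirror holder and the clutter appear unmoved, and the gripper is well clear of everything.
- **Set-downs:** each part was lowered in roughly 1 mm steps and released after descent stopped at the expected floor height. The wrist force never showed the contact; readings stayed within about 2 N throughout, so I judged contact by height alone.
- **One slip:** I turned the wrist 0.06 rad the wrong way while lifting the post holder, and corrected it before placing the part.
- **Close margin:** the last joint reached 2.46 rad, against a limit of 2.52, while turning the mirror mount, so I finished that turn nearer the bin.

No check failed.

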